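# Take the wire spool off its leaning keyed spindle and weigh it

## Robot

A 7-joint arm with a two-finger parallel gripper is mounted at the origin on the work surface. World frame = base frame: x ahead of the robot, y to its left, z up, the work surface at z = 0. Lengths are in m, angles in rad, forces in N, time in s.
With the tool pointing down it reaches from about 0.4 to 0.875 m from the base axis. Payload 19.3 kg.
Tool frame: the origin (TCP) lies at the very end of the fingers, on their centre line; the grasp point (between the pads) lies 19 mm behind it; z points along the fingers, y is the line along which they close (so a half turn about z gives the same grasp; the last joint's range is limited). The gripper opens to 85 mm and grips with 20 to 120 N. Pads are 22 mm wide; open, the fingers measure 114 mm over their backs; the gripper's body (76 mm by 85 mm) begins 54 mm behind the grasp point. The pads swing forward as they close: fully open they stand 13 mm farther back than shut.
Start: joints at [1.248, 0.521, -0.036, 1.599, 0.021, 1.021, -0.113], TCP at [0.156, -0.605, 0.192] pointing down, gripper open.
Joint ranges: [-2.91, 2.91], [-0.3, 2.13], [-1.5, 1.42], [0.17, 2.43], [-1.26, 4.41], [0.16, 1.93], [-2.52, 2.52]. Speed limits (rad/s): [1.89, 1.89, 2.39, 2.39, 3.01, 3.01, 3.01].

## Interface

Orientations are given as [roll, pitch, yaw] about the fixed x, y, z axes, in that order (R = Rz(yaw) Ry(pitch) Rx(roll)).
In Python, from workcell import monitor, optics, workorder gives the robot as it stands.
- The arm moves only by the tool apply_moves, never from a script. Its arguments are lists of equal length, an entry for each row: "linear": the shift along the tool's x, y, z each as a share of 0.1 m, from -1 to 1, a list of three; "delta_rot": the turn, a rotation vector about the tool's x, y, z each as a share of 120 degrees, from -1 to 1, a list of three. A call has exactly 5 rows; each row is the pose to reach, as a shift and turn from the pose commanded when the call began, along the tool's axes at that moment; what a row does not reach only later rows make up. A row lasts 1/12 s, in which the tool goes at most 41.7 mm and 7.16 degrees, less where a joint would pass 70% of its speed; a pose out of reach is approached as far as the arm can. A call with a number of a shift or a turn outside -1 to 1 is refused whole. A call with a gripper value outside its range is refused whole. "gripper" is the opening, from -1 (shut) to 1 (fully open), set as the call begins (left out, the last holds). The fingers move at their own pace and stop on an object; "force" is the grip in N (left out, the last holds). Time passes only in rows, so rows that repeat a pose let the fingers close, or fill a call up. It gives the time, the measured TCP pose, the force, the opening and the grip force at its end, in the units of the state.
- monitor.observe(): the state, without advancing time (a new reading comes with each control period).
- optics.grab_frame(name): name is "scene" or "top"; returns (picture, depth): 384x512x3 uint8, red, green, blue; 384x512 float32, m along the optical axis (not along the pixel's ray), 0 where there is no reading.
- optics.camera_info(name): a dict with "fx", "fy", "cx", "cy" (pixels), "rvec" (rotation vector, rad) and "tvec" (3), from world to camera coordinates, as OpenCV has them. Camera axes: x right, y down, z forward; pixel columns grow to the right and rows downward; lengths in m; the calibration is good to about 2 mm. A picture is of the moment at which its call begins. camera_info takes no time and is no camera call.
- workorder.job_done(): hands the job in; it is judged then, once.
The state is a dict: "clock": time; "qpos": joint angles; "qd": joint speeds; "joint_efforts": joint torques, N m; "position": TCP position; "tool_rot": TCP orientation; "force": force on the tool from outside, world axes, zero at the start; "moment": the same for the moment, N m; "grip_width": finger opening in m; "finger_force": force on a finger pad.
Only numpy, scipy, OpenCV 4.12 (cv2) and the standard library are available. Lean on these libraries where they do the work, as an engineer would, in place of code of your own. Each camera call takes 0.05 s, during which the arm holds its last target. There are 200 camera calls.

## Task

Weigh the narrow spool of copper wire: turn it on its leaning spindle until the slot in its end plate faces the lug that keeps it on, slide it up off the spindle without forcing it, and set it down gently, upright and slotted end up, in the middle of the bench scale's pan. Let go of it there, and leave the wide spool and the other things on the bench where they are.

Things in the scene. Friction and masses are not known exactly. Their poses are not given: they have to be found in the camera images.
- wire_spool: The narrow spool of copper wire: 60 mm diameter, 48 mm long, about 0.3 kg, white flanges, winding almost flush. Origin: centre of its lower end; z along its axis to the slotted upper end, x towards its slot. A tube of 34 mm bore, closed only in its top 8 mm (z 40 to 48 mm) by an end plate with a 20 mm hole. It starts fully down on the leaning spindle, slot away from the lug.
- wire_spool_slot (a point): Middle of the one slot in the end plate's hole, 12.5 mm from the axis towards the spool's own +x, level with the spool's upper end. The slot is 9 mm wide, open to the hole, and reaches out to 17 mm from the axis. Two thin black ribs flank it on the way to the rim.
- spindle: Fixed grey steel stand of the narrow spool: foot plate 140 x 120 mm, sloping seat 104 x 110 mm, and a round steel spindle that leans 30 degrees from vertical. Origin: on the spindle's axis at the seat's upper face, 75 mm above the bench; z up along the spindle, x uphill. Spindle 16 mm diameter, ends at z = 72 mm; boss at its foot 30 mm diameter, 10 mm high, inside the spool's bore.
- lug_level (a point): Point on the spindle's axis at z = 59 mm, level with the lug, a dark block on a stiff collar: 6 mm wide, z 56 to 62 mm, out to 15 mm from the axis, 8 mm above the end plate when the spool is down. The collar is set so that the lug points anywhere up to 0.6 rad (35 degrees) either side of the stand's own +x; its angle is not given: see or feel for it. The spool passes it only slot to lug.
- scale: White bench scale, fixed, 180 x 170 mm, with a steel pan of 140 x 150 mm on top. Origin: centre of its underside on the bench; z up.
- pan (a point): Centre of the pan's upper face, 50 mm above the bench; z up.
- wide_spool: The wide spool of copper wire on the other, equal stand: 82 mm in diameter, 36 mm long, open 34 mm bore. Origin: centre of its lower end; z along its axis. Leave it.
- wide_spindle: The other fixed stand, the same as the first, with the wide spool. Origin and axes as for the first.
- oil_can: Bystander: steel can, 52 mm in diameter, 110 mm tall, standing behind. Origin: centre of its underside.
- rosette: Bystander: embossed copper rosette, 84 mm in diameter, 15 mm high, lying behind. Origin: centre of its underside.
- punch0: Bystander: steel chasing punch, 9 mm square, about 114 mm long, lying on the bench. Origin: middle of its underside.
- punch1: Bystander: the second punch, the same.

How it is judged:
On the way:
1. the spool, its slot brought round to the lug, has been drawn up along the spindle past the lug (z of wire_spool in the frame of spindle between 0.03 and 0.09 m and x of wire_spool in the frame of spindle between -0.015 and 0.015 m and y of wire_spool in the frame of spindle between -0.015 and 0.015 m), for 0.05 s.
At the end, for the whole second after the job is handed in: The narrow spool stands upright on the scale's pan, slotted end up (its axis within 5 degrees of vertical), its lower end on the pan within 4 mm, its centre within 25 mm of the pan's centre, released and at rest (under 20 mm/s) (horizontal distance between wire_spool and pan below 0.025 m and z of wire_spool in the frame of pan between -0.004 and 0.004 m and angle between wire_spool's own z axis and vertical below 0.09 rad and linear speed of wire_spool below 0.02 m/s); the robot touches nothing.
It fails at once if the spool is forced against the spindle or its lug (over 60 N) (contact force between wire_spool and spindle above 60 N).
It fails at once if the spool is banged or dropped on the scale (over 60 N) (contact force between wire_spool and scale above 60 N).
It fails at once if the wide spool is moved by more than 20 mm (distance of wide_spool from where it was at the start of the episode above 0.02 m).
It fails at once if the oil can, the rosette or a punch is moved by more than 30 mm (distance of any of oil_can, rosette, punch0, punch1 from where it was at the start of the episode above 0.03 m).
It also fails if it takes over 61 s, if anything falls off the work surface, if the arm or the gripper's body presses on something with over 40 N, if the wrist force passes 120 N, or if a joint passes its speed limit or range.

## Working session

There is one attempt and no reset: what is moved stays moved. The work goes in short steps, Python scripts to look and compute and a tool call to move; the robot and the scene stay as the last step left them, time stands still between calls to the robot, and variables do not carry over. Pictures are saved under pics/ and viewed, at most 10 in all, crops included, and the job is handed in when it is done.

Besides the shell and the picture viewer there is one more tool, called after ">>>" as name(argument=value, ...) on one line, values as JSON. apply_moves: Moves the arm, as the interface text tells. Its arguments: {"type":"object","properties":{"linear":{"type":"array"},"delta_rot":{"type":"array"},"gripper":{"type":"number"},"force":{"type":"number"}},"required":["linear","delta_rot"]}

```bash
mkdir -p pics
python3 - <<'E'
from workcell import monitor, optics
import cv2,numpy as np
s=monitor.observe(); print({k:np.round(v,3) for k,v in s.items()})
for n in("scene","top"):
    p,d=optics.grab_frame(n); cv2.imwrite(f"pics/{n}0.png",p[:,:,::-1]); np.save(f"{n}0.npy",d)
    print(optics.camera_info(n))
a=cv2.imread("pics/scene0.png");b=cv2.imread("pics/top0.png")
cv2.imwrite("pics/both0.png",cv2.resize(np.vstack([a,b]),None,fx=.78,fy=.78))
E
```

```text
{'clock': np.float64(0.0), 'qpos': array([ 1.248,  0.522, -0.036,  1.6  ,  0.021,  1.021, -0.113]), 'qd': array([ 0.   ,  0.002,  0.001,  0.001,  0.001, -0.001,  0.001]), 'joint_efforts': array([ 1.0000e-03, -9.2712e+01,  1.9800e+00, -3.6994e+01,  1.8000e-02,
        8.0000e-03, -0.0000e+00]), 'position': array([ 0.156, -0.605,  0.192]), 'tool_rot': array([-3.141,  0.   ,  0.253]), 'force': array([-0.209,  0.422, -0.642]), 'moment': array([0.006, 0.022, 0.02 ]), 'finger_force': np.float64(0.0), 'grip_width': np.float64(0.085)}
{'fx': 395.25761128965826, 'fy': 395.25761128965826, 'cx': 259.32428917837916, 'cy': 191.25099434075526, 'rvec': array([ 1.17456736,  2.44997719, -0.87444332]), 'tvec': array([ 0.33571627, -0.25858917,  1.06881791])}
{'fx': 472.9393391947783, 'fy': 472.9393391947783, 'cx': 244.39373071725825, 'cy': 190.87972128025586, 'rvec': array([ 2.2181215 , -2.18237723,  0.01986916]), 'tvec': array([-0.00464803,  0.5340813 ,  0.94418996])}
```

View pics/both0.png

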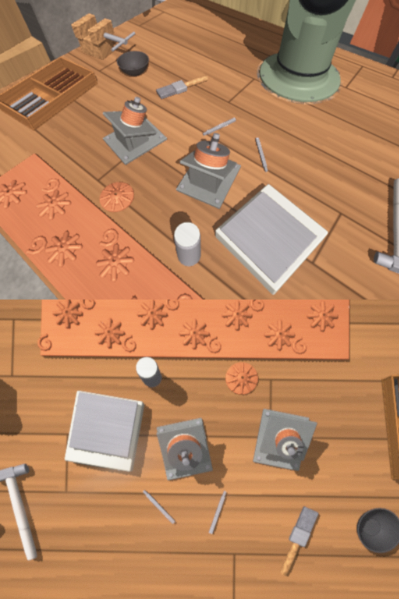

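The narrow spool stands on the right-hand stand in the top view, near px (370,183), and at (172,145) in the scene view. The wide spool is at top (238,195) and the scale at top (135,170).

```bash
cat > h.py <<'E'
import numpy as np,cv2
from workcell import monitor,optics
from scipy.spatial.transform import Rotation as R
def cam(n):
    c=optics.camera_info(n); return c,R.from_rotvec(c["rvec"]).as_matrix(),np.array(c["tvec"])
def pt(n,u,v,d):
    c,Rm,t=cam(n); return Rm.T@(np.array([(u-c["cx"])/c["fx"]*d,(v-c["cy"])/c["fy"]*d,d])-t)
def ray_z(n,u,v,z):
    a=pt(n,u,v,.1);b=pt(n,u,v,1.); return a+(b-a)*(z-a[2])/(b[2]-a[2])
def proj(n,P):
    c,Rm,t=cam(n); q=np.atleast_2d(P)@Rm.T+t; return np.c_[c["fx"]*q[:,0]/q[:,2]+c["cx"],c["fy"]*q[:,1]/q[:,2]+c["cy"]]
def cloud(n,d):
    c,Rm,t=cam(n); v,u=np.mgrid[:d.shape[0],:d.shape[1]]
    q=np.stack([(u-c["cx"])/c["fx"]*d,(v-c["cy"])/c["fy"]*d,d],-1); return (q-t)@Rm
E
python3 - <<'E'
from h import *
a=cv2.imread("pics/scene0.png");b=cv2.imread("pics/top0.png")
A=cv2.resize(a[110:210,120:220],None,fx=4,fy=4,interpolation=cv2.INTER_CUBIC)
B=cv2.resize(b[135:235,320:420],None,fx=4,fy=4,interpolation=cv2.INTER_CUBIC)
cv2.imwrite("pics/crop0.png",np.hstack([A,B]))
d=np.load("top0.npy");P=cloud("top",d)
# scale
sc=P[110:220,70:200]; m=(abs(sc[...,2]-.05)<.006); q=sc[m]; print("pan",q.shape,q.mean(0),cv2.minAreaRect(q[:,:2].astype(np.float32)))
for nm,(r0,r1,c0,c1) in dict(nar=(140,220,325,405),wide=(150,235,200,275)).items():
    s=P[r0:r1,c0:c1].reshape(-1,3); f=s[(s[:,2]>.003)&(s[:,2]<.015)]
    print(nm,"foot",cv2.minAreaRect(f[:,:2].astype(np.float32)), "zmax",s[:,2].max(), s[s[:,2].argmax()])
E
```

```text
pan (5557, 3) [0.58980965 0.22123805 0.05094224] ((0.5902019143104553, 0.22193732857704163), (0.1510201096534729, 0.14010874927043915), 81.13452911376953)
nar foot ((0.5612500309944153, -0.23742350935935974), (0.15990641713142395, 0.16106495261192322), 0.78119295835495) zmax 0.9597657788520921 [ 0.50551945 -0.007672    0.95976578]
wide foot ((0.5319250822067261, 0.01911289617419243), (0.17013588547706604, 0.14994728565216064), 0.8629583716392517) zmax 0.9597657788520921 [ 0.50551945 -0.007672    0.95976578]
```

View pics/crop0.png

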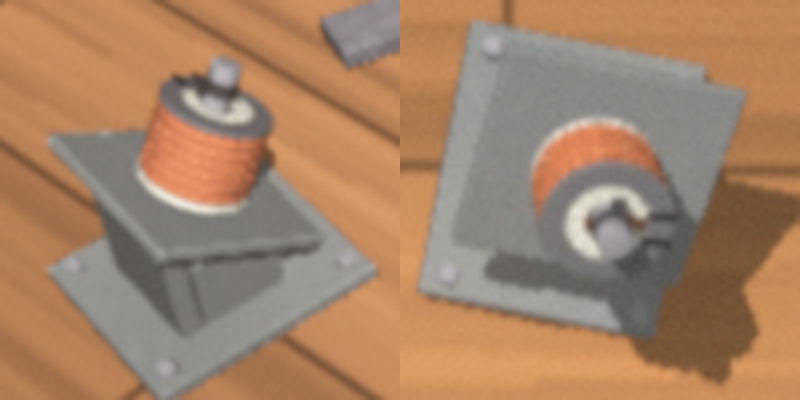

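```bash
cat > fit.py <<'E'
from h import *
from scipy.optimize import least_squares
def stand(c0, frames, ns=("top","scene"), L=0.0):
    pts=np.vstack([cloud(n,frames[n][1])[frames[n][1]>0] for n in ns])
    pts=pts[(np.hypot(*(pts[:,:2]-c0).T)<.13)&(pts[:,2]>.02)&(pts[:,2]<.2)]
    psi=0.;n=None
    best=None
    for psi in np.radians(np.arange(-180,180,5)):
        n=np.array([-.5*np.cos(psi),-.5*np.sin(psi),.866025]); h=pts@n
        k,e=np.histogram(h,np.arange(-.6,.6,.002)); i=k.argmax()
        if best is None or k[i]>best[0]: best=(k[i],psi,e[i]+.001)
    _,psi,h=best
    def res(q): 
        n=np.array([-.5*np.cos(q[0]),-.5*np.sin(q[0]),.866025]); return pts@n-q[1]
    s=[psi,h]
    for w in(.005,.003,.003):
        m=abs(res(s))<w; p0=pts; 
        sub=pts[m]; f=lambda q:sub@np.array([-.5*np.cos(q[0]),-.5*np.sin(q[0]),.866025])-q[1]
        s=least_squares(f,s).x
    return s,pts,m.sum()
E
python3 - <<'E'
from fit import *
fr={n:(cv2.imread(f"pics/{n}0.png"),np.load(f"{n}0.npy")) for n in("top","scene")}
for ns in(("top",),("scene",),("top","scene")):
    s,pts,k=stand(np.array([.56,-.237]),fr,ns); psi,h=s
    ez=np.array([-.5*np.cos(psi),-.5*np.sin(psi),.866025]); ey=np.array([-np.sin(psi),np.cos(psi),0]); ex=np.cross(ey,ez)
    # n.(x0)=h with z=.075
    Q=pts@np.c_[ex,ey]; z=pts@ez-h
    a=Q[(abs(z-.048)<.002)]
    # fixed x from h: origin = r*(c,s)+t*ey ; -.5*r+.866*.075=h
    r=(.866025*.075-h)/.5; o0=r*np.array([np.cos(psi),np.sin(psi),0])+[0,0,.075]
    (cx,cy),rad=cv2.minEnclosingCircle(a[np.linalg.norm(a-np.median(a,0),axis=1)<.04].astype(np.float32))
    w=Q[(z>.008)&(z<.046)]; w=w[np.linalg.norm(w-[cx,cy],axis=1)<.045]
    c=least_squares(lambda q:np.linalg.norm(w-q[:2],axis=1)-.03,[cx,cy],loss="soft_l1",f_scale=.001).x
    sp=z[(np.linalg.norm(Q-c,axis=1)<.006)].max()
    O=np.c_[ex,ey]@c+ez*h
    print(ns,"psi",np.degrees(psi),"h",h,k,"x from h",o0@ex,"circle",cx,cy,rad,"cyl",c,len(w),"O",O,"spindle top z",sp)
E
```

```text
('top',) psi -10.304787131295745 h -0.23103077940572772 1841 x from h 0.5501567565634408 circle 0.5506128072738647 -0.12409808486700058 0.030399376526474953 cyl [ 0.54881163 -0.12427511] 354 O [ 0.55903955 -0.22795548  0.07432738] spindle top z 0.07401382393226794
('scene',) psi -10.586947022186532 h -0.23393894131030712 868 x from h 0.5551938383902674 circle 0.5506959557533264 -0.11886092275381088 0.030979374423623085 cyl [ 0.54785904 -0.12030387] 487 O [ 0.55925822 -0.22691771  0.07133255] spindle top z 0.07288751911521099
('top', 'scene') psi -11.016597116277996 h -0.23263235016989525 2592 x from h 0.5529307572055171 circle 0.5509778261184692 -0.11587876081466675 0.030698610469698906 cyl [ 0.54930505 -0.11637329] 885 O [ 0.55887995 -0.22736137  0.07318709] spindle top z 0.07485103319602687
```

```bash
cat > rect.py <<'E'
from h import *
O=np.array([.560,-.2275,.0748]);psi=np.radians(-10.8)
ez=np.array([-.5*np.cos(psi),-.5*np.sin(psi),.866025]); ey=np.array([-np.sin(psi),np.cos(psi),0]); ex=np.cross(ey,ez)
S=np.c_[ex,ey,ez]
def rect(img,n,z,half=.036,N=290):
    g=np.array([[-1,-1],[1,-1],[1,1],[-1,1]])*half
    src=proj(n,O+np.c_[g,np.full(4,z)]@S.T).astype(np.float32)
    # image: up = stand +x, left = stand +y
    dst=np.array([[ (1-y/half)/2*N,(1-x/half)/2*N] for x,y in g],np.float32)
    o=cv2.warpPerspective(img,cv2.getPerspectiveTransform(src,dst),(N,N),flags=cv2.INTER_CUBIC)
    c=N//2;k=N/2/half
    for a in range(0,360,30):
        t=np.radians(a);u=np.array([-np.sin(t),-np.cos(t)])
        p=(c+u*.031*k).astype(int);q=(c+u*.036*k).astype(int); cv2.line(o,p.tolist(),q.tolist(),(0,0,255) if a==0 else (0,255,0),2)
    cv2.circle(o,(c,c),int(.030*k),(255,255,0),1); cv2.circle(o,(c,c),2,(0,0,255),-1)
    return o
E
python3 - <<'E'
from rect import *
I={n:cv2.imread(f"pics/{n}0.png") for n in("top","scene")}
cv2.imwrite("pics/rect0.png",np.vstack([np.hstack([rect(I[n],n,z) for n in I]) for z in(.048,.059)]))
E
```

```text
(no output)
```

View pics/rect0.png

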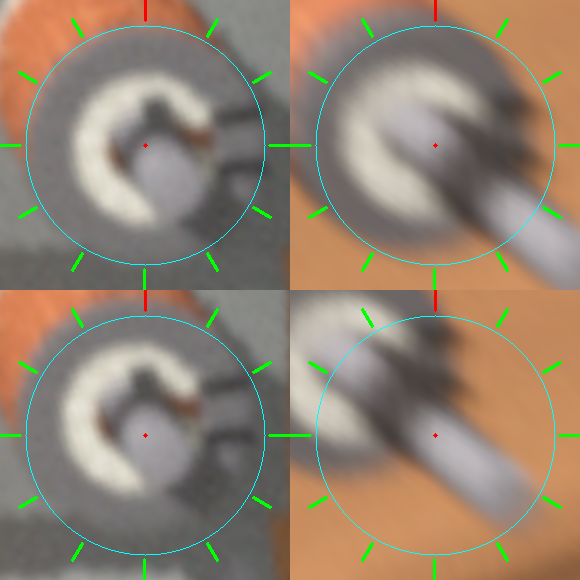

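The rectified top view (end-plate plane, up = stand +x) shows the ribs at (240,120) and (240,165), so the slot is at about -88°. The dark lug at (150,380) in the lower-left panel points to about -5°. I'll refine the lug angle with a model overlay.

```bash
cat > ov.py <<'E'
from rect import *
def overlay(img,n,lug,slot,off=(0,0),half=14,k=14):
    c0=proj(n,O+S@[0,0,.055])[0]; x0,y0=np.round(c0).astype(int)-half
    im=cv2.resize(img[y0:y0+2*half,x0:x0+2*half],None,fx=k,fy=k,interpolation=cv2.INTER_CUBIC)
    raw=im.copy()
    P=lambda q:np.round((proj(n,O+np.array(q)@S.T)+off-[x0,y0]+.5)*k-.5).astype(int)
    th=np.radians(np.arange(0,361,10)); C=lambda r,z:np.c_[r*np.cos(th),r*np.sin(th),th*0+z]
    for r,z,c in((.008,.072,(255,0,255)),(.030,.048,(255,255,0)),(.010,.048,(255,255,0))): cv2.polylines(im,[P(C(r,z))],False,c,1)
    def rot(a,q): t=np.radians(a);q=np.array(q);return np.c_[q[:,0]*np.cos(t)-q[:,1]*np.sin(t),q[:,0]*np.sin(t)+q[:,1]*np.cos(t),q[:,2]]
    for z in(.056,.062): cv2.polylines(im,[P(rot(lug,[[.008,-.003,z],[.015,-.003,z],[.015,.003,z],[.008,.003,z]]))],False,(0,0,255),1)
    cv2.polylines(im,[P(rot(slot,[[.009,-.0045,.048],[.017,-.0045,.048],[.017,.0045,.048],[.009,.0045,.048]]))],False,(0,255,0),1)
    return np.hstack([raw,im])
E
python3 - <<'E'
from ov import *
I={n:cv2.imread(f"pics/{n}0.png") for n in("top","scene")}
cv2.imwrite("pics/ov0.png",cv2.resize(np.vstack([overlay(I["top"],"top",-5,-88,half=13,k=14),overlay(I["scene"],"scene",-5,-88,half=13,k=14)]),None,fx=.82,fy=.82))
E
```

```text
(no output)
```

View pics/ov0.png

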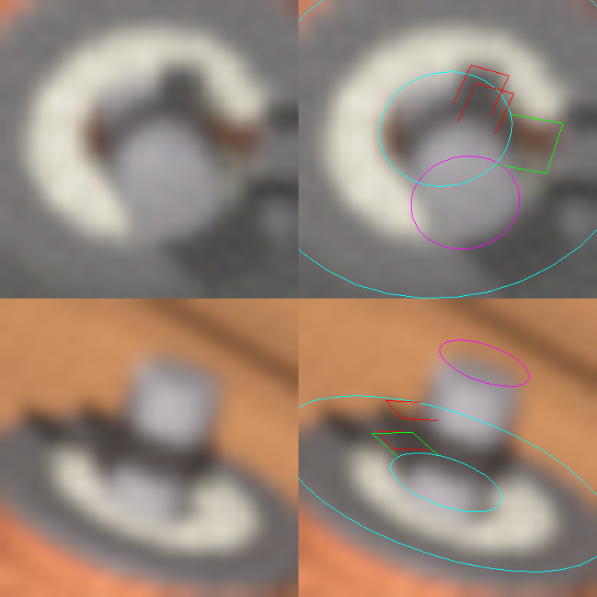

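The spindle's top disc sits about 1 px above the prediction in the top view, and about 1 px left and below it in the scene view. I'll triangulate the spindle tip to correct the origin, then overlay again.

Run:
```python
import ov
from ov import *
f=14*.82
obs={}
for n,(a,b) in dict(top=(168,190),scene=(178,374)).items():
    c0=proj(n,O+S@[0,0,.055])[0]; o=np.round(c0).astype(int)-13
    if n=="scene": b-=298
    obs[n]=o+np.array([a,b])/f-.5+.5/14
tip=O+S@[0,0,.072]
r=least=None
from scipy.optimize import least_squares
X=least_squares(lambda q:np.r_[(proj("top",q)[0]-obs["top"]),(proj("scene",q)[0]-obs["scene"])],tip)
print(obs,"tip",tip,X.x,X.fun,"O",X.x-S@[0,0,.072])
On=X.x-S@[0,0,.072]
import rect
ov.O=On
I={n:cv2.imread(f"pics/{n}0.png") for n in("top","scene")}
q=[ov.overlay(I["top"],"top",a,-88,half=10,k=20)[:,-400:] for a in(-3,5)]
s=[ov.overlay(I["scene"],"scene",a,-88,half=10,k=20)[:,-400:] for a in(-3,5)]
cv2.imwrite("pics/ov1.png",cv2.resize(np.vstack([np.hstack(q),np.hstack(s)]),(600,600)))
```

```text
{'top': array([373.16986063, 195.08623693]), 'scene': array([176.04094077, 125.15592334])} tip [ 0.52463766 -0.22075427  0.1371538 ] [ 0.52647667 -0.22137527  0.13541258] [-0.04060803  0.03929114 -0.06486653 -0.00306921] O [ 0.56183901 -0.228121    0.07305878]
```

View pics/ov1.png

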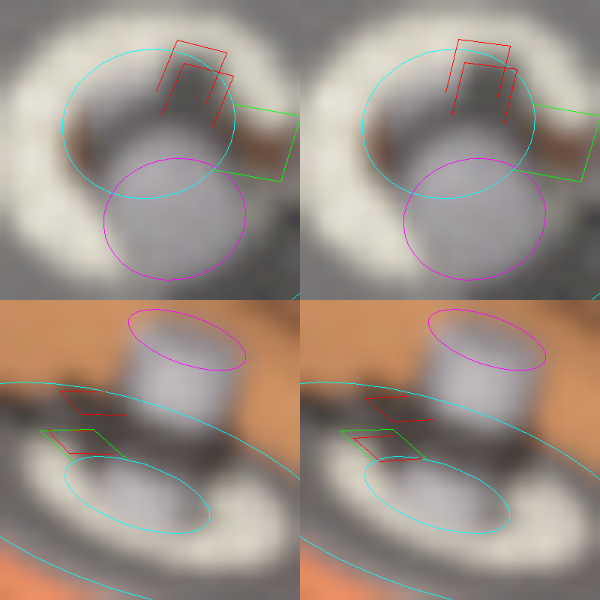

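```bash
cat > plan.py <<'E'
from h import *
O=np.array([.5605,-.2280,.0745]);psi=np.radians(-10.8)
ez=np.array([-.5*np.cos(psi),-.5*np.sin(psi),.866025]); ey=np.array([-np.sin(psi),np.cos(psi),0]); ex=np.cross(ey,ez)
S=np.c_[ex,ey,ez]
def tool(a,z):  # closing line at angle a (deg) from stand x, TCP at z on the axis
    t=np.radians(a); y=np.cos(t)*ex+np.sin(t)*ey; zt=-ez
    return O+ez*z, R.from_matrix(np.c_[np.cross(y,zt),y,zt])
def cur():
    s=monitor.observe(); return s,np.array(s["position"]),R.from_euler("xyz",s["tool_rot"])
def plan(p0,r0,p1,r1,N):
    w=(r0.inv()*r1).as_rotvec()
    for i in range(N):
        ra=r0*R.from_rotvec(w*i/N); 
        print(i,"lin",np.round(ra.inv().apply((p1-p0)/N)/.1,4),"rot",np.round(w/N/np.radians(120),4))
    print("dist/call",np.linalg.norm(p1-p0)/N,"deg/call",np.degrees(np.linalg.norm(w))/N)
E
python3 - <<'E'
from plan import *
s,p,r=cur(); print(p)
for a in(-45,):
    q,rq=tool(a,.13); print(a,q,rq.as_euler("xyz")); plan(p,r,q,rq,5)
E
```

```text
[ 0.15621657 -0.60481738  0.19191283]
-45 [ 0.49665133 -0.21582021  0.18708325] [ 2.75399586 -0.36136732  0.66857627]
0 lin [ 0.8538 -0.583   0.0102] rot [-0.029   0.0411 -0.0321]
1 lin [ 0.8885 -0.5261  0.0515] rot [-0.029   0.0411 -0.0321]
2 lin [ 0.9156 -0.47    0.0989] rot [-0.029   0.0411 -0.0321]
3 lin [ 0.9346 -0.4153  0.1516] rot [-0.029   0.0411 -0.0321]
4 lin [ 0.9453 -0.3629  0.2089] rot [-0.029   0.0411 -0.0321]
dist/call 0.10339012425909695 deg/call 7.160910585284384
```

>>> apply_moves(linear=[[0.17,-0.117,-0.02],[0.34,-0.233,-0.04],[0.51,-0.35,-0.06],[0.68,-0.466,-0.08],[0.854,-0.583,-0.1]], delta_rot=[[-0.006,0.008,-0.006],[-0.012,0.016,-0.013],[-0.017,0.025,-0.019],[-0.023,0.033,-0.026],[-0.029,0.041,-0.032]])

```text
clock: 0.52
position: [0.2248, -0.5264, 0.2022]
tool_rot: [3.078, -0.084, 0.323]
force: [0.5, -0.9, 0.7]
grip_width: 0.0854
finger_force: 0.0
```

>>> apply_moves(linear=[[0.178,-0.105,0],[0.356,-0.21,0],[0.534,-0.315,0],[0.712,-0.42,0],[0.889,-0.526,0]], delta_rot=[[-0.006,0.008,-0.006],[-0.012,0.016,-0.013],[-0.017,0.025,-0.019],[-0.023,0.033,-0.026],[-0.029,0.041,-0.032]])

```text
clock: 0.93
position: [0.2925, -0.4485, 0.2063]
tool_rot: [3.007, -0.163, 0.399]
force: [1.1, -0.1, -0.1]
grip_width: 0.0856
finger_force: 0.0
```

Run:
```python
from plan import *
s,p,r=cur(); print(s["clock"],p,np.round(s["qpos"],3))
q,rq=tool(-45,.13); plan(p,r,q,rq,3)
```

```text
0.9333 [ 0.29249443 -0.44846639  0.20634663] [ 1.133  0.289 -0.196  1.958 -0.108  0.735 -0.16 ]
0 lin [ 0.9055 -0.4749  0.1521] rot [-0.0288  0.041  -0.0321]
1 lin [ 0.9205 -0.4242  0.2035] rot [-0.0288  0.041  -0.0321]
2 lin [ 0.9275 -0.3761  0.2588] rot [-0.0288  0.041  -0.0321]
dist/call 0.10337384131907812 deg/call 7.1439921941509565
```

>>> apply_moves(linear=[[0.18,-0.095,0.03],[0.36,-0.19,0.06],[0.54,-0.285,0.09],[0.72,-0.38,0.12],[0.905,-0.475,0.152]], delta_rot=[[-0.006,0.008,-0.006],[-0.012,0.016,-0.013],[-0.017,0.025,-0.019],[-0.023,0.033,-0.026],[-0.029,0.041,-0.032]])

```text
clock: 1.35
position: [0.3604, -0.371, 0.1999]
tool_rot: [2.93, -0.236, 0.481]
force: [0.8, -0.5, -0.7]
grip_width: 0.0853
finger_force: 0.0
```

>>> apply_moves(linear=[[0.184,-0.085,0.04],[0.368,-0.17,0.08],[0.552,-0.255,0.12],[0.736,-0.34,0.16],[0.92,-0.424,0.2]], delta_rot=[[-0.006,0.008,-0.006],[-0.012,0.016,-0.013],[-0.017,0.025,-0.019],[-0.023,0.033,-0.026],[-0.029,0.041,-0.032]])

```text
clock: 1.77
position: [0.4285, -0.2936, 0.1937]
tool_rot: [2.845, -0.303, 0.571]
force: [0.3, -1.0, 0.0]
grip_width: 0.0853
finger_force: 0.0
```

Run:
```python
from plan import *
s,p,r=cur(); print(s["clock"],p,np.round(s["qpos"],3))
q,rq=tool(-45,.13); plan(p,r,q,rq,1)
```

```text
1.7667 [ 0.42845046 -0.2935705   0.19373934] [ 0.91   0.201 -0.363  2.207 -0.192  0.355 -0.311]
0 lin [ 0.929  -0.3782  0.2608] rot [-0.0284  0.0412 -0.0322]
dist/call 0.10363768388206693 deg/call 7.136234173238297
```

>>> apply_moves(linear=[[0.186,-0.076,0.052],[0.372,-0.152,0.104],[0.558,-0.227,0.156],[0.744,-0.303,0.208],[0.93,-0.378,0.261]], delta_rot=[[-0.006,0.008,-0.006],[-0.012,0.016,-0.013],[-0.017,0.025,-0.019],[-0.023,0.033,-0.026],[-0.028,0.041,-0.032]])

```text
clock: 2.18
position: [0.4964, -0.2159, 0.1887]
tool_rot: [2.76, -0.359, 0.667]
force: [6.7, -4.0, 3.1]
grip_width: 0.0857
finger_force: 0.0
```

Run:
```python
from plan import *
s,p,r=cur(); print(s["clock"],p,np.round(s["qpos"],3))
q,rq=tool(-45,.13); plan(p,r,q,rq,1)
q,rq=tool(-45,.012); plan(p,r,q,rq,2)
```

```text
2.1833 [ 0.4964285  -0.21589883  0.18872932] [ 0.668  0.211 -0.35   2.27  -0.042  0.16  -0.591]
0 lin [-0.0037 -0.0053  0.0153] rot [-0.0025  0.0012 -0.0002]
dist/call 0.0016629460573432658 deg/call 0.33559528923353044
0 lin [-3.000e-04  4.000e-04  5.976e-01] rot [-0.0013  0.0006 -0.0001]
1 lin [-0.0011 -0.0011  0.5976] rot [-0.0013  0.0006 -0.0001]
dist/call 0.05976469077990029 deg/call 0.16779764461676522
```

>>> apply_moves(linear=[[0,0,0.12],[0,0,0.24],[0,0,0.36],[0,0,0.48],[0,0,0.6]], delta_rot=[[0,0,0],[0,0,0],[0,0,0],[0,0,0],[0,0,0]])

```text
clock: 2.6
position: [0.5087, -0.2233, 0.1544]
tool_rot: [2.766, -0.34, 0.661]
force: [-0.4, 0.2, 1.1]
grip_width: 0.0853
finger_force: 0.0
```

Run:
```python
from plan import *
s,p,r=cur(); print(s["clock"],p,np.round(s["qpos"],3))
print((p-O)@S)
q,rq=tool(-45,.012); plan(p,r,q,rq,1)
fr={}
for n in("scene","top"):
    pp,d=optics.grab_frame(n); cv2.imwrite(f"pics/{n}1.png",pp[:,:,::-1])
a=cv2.imread("pics/scene1.png")[80:200,90:270];b=cv2.imread("pics/top1.png")[110:230,300:480]
cv2.imwrite("pics/c1.png",cv2.resize(np.hstack([a,b]),(800,267),interpolation=cv2.INTER_CUBIC))
```

```text
2.6 [ 0.50870761 -0.22331747  0.15441411] [ 0.846  0.329 -0.586  2.253  0.845  0.162 -1.451]
[-0.00486184 -0.00510534  0.09508383]
0 lin [0.0892 0.0061 0.829 ] rot [-0.0044  0.0108  0.0008]
dist/call 0.08338244261384892 deg/call 1.4014591523766136
```

View pics/c1.png

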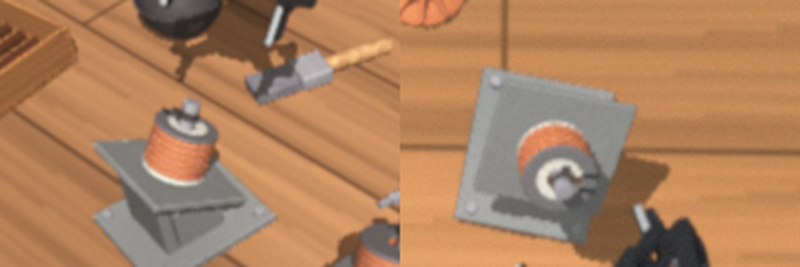

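Run:
```python
from plan import *
s,p,r=cur(); print(s["clock"],p,s["tool_rot"],np.round(s["qpos"],3))
for n in("scene","top"):
    pp,d=optics.grab_frame(n); cv2.imwrite(f"pics/{n}2.png",pp[:,:,::-1]); np.save(f"{n}2.npy",d)
    P=cloud(n,d); print(n,"tcp px",proj(n,p), "sum |diff| vs pic1",np.abs(cv2.imread(f"pics/{n}1.png").astype(int)-pp[:,:,::-1]).mean())
a=cv2.imread("pics/scene2.png");b=cv2.imread("pics/top2.png")
cv2.imwrite("pics/c2.png",cv2.resize(np.hstack([a,b]),(800,300),interpolation=cv2.INTER_AREA))
```

```text
2.7 [ 0.50845903 -0.22319903  0.15353052] [ 2.76733371 -0.33905859  0.66129791] [ 0.845  0.331 -0.585  2.253  0.843  0.162 -1.448]
scene tcp px [[180.41614919 113.14553442]] sum |diff| vs pic1 0.9787851969401041
top tcp px [[376.89518138 205.52159194]] sum |diff| vs pic1 2.0750240749782987
```

View pics/c2.png

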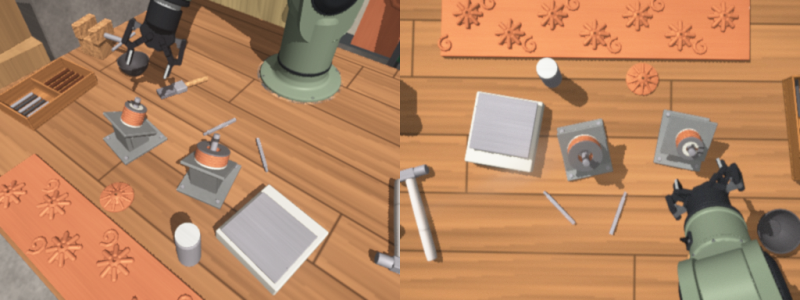

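Run:
```python
from plan import *
s,p,r=cur(); print(s["clock"],np.round(s["qd"],3),np.round(s["force"],1))
d=np.load("top2.npy");P=cloud("top",d)
for u,v in((360,236),(362,232),(428,218),(430,214),(394,260),(370,195)):
    w=P[v-2:v+3,u-2:u+3].reshape(-1,3); i=w[:,2].argsort()[-3]; print("top",u,v,w[i],"rel tool",r.inv().apply(w[i]-p))
d=np.load("scene2.npy");P=cloud("scene",d)
q=P.reshape(-1,3); b=cv2.imread("pics/scene2.png").reshape(-1,3).max(1)
rel=r.inv().apply(q-p); m=(abs(rel)<[.06,.09,.15]).all(1)&(q[:,2]>.09)&(q[:,2]<.5)&(d.ravel()>0)
print(m.sum(),rel[m].min(0),rel[m].max(0))
d=np.load("top2.npy");q=cloud("top",d).reshape(-1,3)
a=q[(q[:,2]>.1)&(q[:,2]<.45)&(d.ravel()>0)]
print("top high pts",len(a)); 
for lo in np.arange(.1,.4,.03):
    k=a[(a[:,2]>=lo)&(a[:,2]<lo+.03)]
    if len(k): print(round(lo,2),len(k),np.round(k.min(0),3),np.round(k.max(0),3))
```

```text
2.8 [-0.007 -0.016  0.005  0.001 -0.023 -0.001  0.014] [ 0.4 -0.1 -0.3]
top 360 236 [ 0.45599367 -0.18252815  0.2007099 ] rel tool [-1.44444052e-05 -4.16579628e-02 -6.90692614e-02]
top 362 232 [ 0.45927659 -0.23604973  0.00260235] rel tool [-0.09449389 -0.06509861  0.11161308]
top 428 218 [ 0.49036077 -0.25903409  0.2961994 ] rel tool [ 0.0130709   0.06953562 -0.12921295]
top 430 214 [ 0.49444245 -0.25933267  0.29166896] rel tool [ 0.01442852  0.07015439 -0.1232928 ]
top 394 260 [ 0.43934897 -0.1825546   0.38058821] rel tool [ 0.04745535  0.01249191 -0.23474262]
top 370 195 [ 0.52825772 -0.21660499  0.13959468] rel tool [ 0.01371246 -0.00081238  0.0218241 ]
3224 [-0.01726545 -0.07464528 -0.14997163] [0.05982757 0.07407061 0.10491702]
top high pts 10722
0.1 2811 [ 0.496 -0.289  0.1  ] [0.742 0.133 0.13 ]
0.13 242 [ 0.493 -0.238  0.13 ] [0.562 0.022 0.143]
0.16 7 [ 0.455 -0.189  0.185] [ 0.471 -0.179  0.189]
0.19 109 [ 0.44  -0.254  0.191] [ 0.514 -0.159  0.22 ]
0.22 431 [ 0.424 -0.264  0.22 ] [ 0.514 -0.147  0.25 ]
0.25 1050 [ 0.397 -0.279  0.25 ] [ 0.506 -0.146  0.28 ]
0.28 654 [ 0.418 -0.275  0.28 ] [ 0.501 -0.169  0.31 ]
0.31 768 [ 0.416 -0.267  0.31 ] [ 0.483 -0.166  0.34 ]
0.34 495 [ 0.387 -0.232  0.34 ] [ 0.453 -0.152  0.37 ]
0.37 1298 [ 0.369 -0.244  0.37 ] [ 0.444 -0.137  0.4  ]
0.4 1520 [ 0.367 -0.236  0.4  ] [ 0.431 -0.138  0.43 ]
```

The gripper is where the state says it is, but j6 has hit its limit. I'll fit the arm's kinematics so I can plan within the joint ranges.

```bash
cat > kin.py <<'E'
from plan import *
from scipy.optimize import least_squares
import itertools,os
D=[([1.248,.5215,-.036,1.5995,.021,1.021,-.113],[.15622,-.60482,.19191],[-3.141,0,.253]),
([1.133,.289,-.196,1.958,-.108,.735,-.16],[.29249,-.44847,.20635],[3.007,-.163,.399]),
([.91,.201,-.363,2.207,-.192,.355,-.311],[.42845,-.29357,.19374],[2.845,-.303,.571]),
([.668,.211,-.35,2.27,-.042,.16,-.591],[.49643,-.2159,.18873],[2.76,-.359,.667]),
([.846,.329,-.586,2.253,.845,.162,-1.451],[.50871,-.22332,.15441],[2.766,-.34,.661])]
LO=np.array([-2.91,-.3,-1.5,.17,-1.26,.16,-2.52]);HI=np.array([2.91,2.13,1.42,2.43,4.41,1.93,2.52])
def rz(a):c,s=np.cos(a),np.sin(a);return np.array([[c,-s,0],[s,c,0],[0,0,1]])
def ry(a):c,s=np.cos(a),np.sin(a);return np.array([[c,0,s],[0,1,0],[-s,0,c]])
def fk(q,par,sg):
    o1,h,ox1,a,oxa,b,oxb,c,o7=par; s1,s3,s5,s7=sg
    T=rz(s1*q[0]+o1);p=T@[ox1,0,h]
    T=T@ry(q[1])@rz(s3*q[2]);p=p+T@[oxa,0,a]
    T=T@ry(q[3]);p=p+T@[oxb,0,b]
    T=T@rz(s5*q[4])@ry(q[5]);p=p+T@[0,0,c]
    return p,T@rz(s7*q[6]+o7)
def fit():
    best=None
    for sg in itertools.product((1,-1),repeat=4):
        def res(x):
            o=[]
            for q,p,e in D:
                P,T=fk(q,x,sg); o+=list((P-p)*5)+list(((R.from_matrix(T).inv()*R.from_euler("xyz",e)).as_rotvec()))
            return np.array(o)
        o1=np.arctan2(-.605,.156)-sg[0]*1.248
        for o7 in(0,1.57,3.14,-1.57):
            s=least_squares(res,[o1,.35,0,.4,0,.4,0,.25,o7])
            if best is None or s.cost<best[0]: best=(s.cost,s.x,sg)
    return best
if __name__=="__main__":
    b=fit(); print(b[0],np.round(b[1],4),b[2]); np.savez("kin.npz",x=b[1],sg=b[2])
    for q,p,e in D: print(np.round(fk(q,b[1],b[2])[0]-p,4))
E
python3 kin.py
```

```text
0.0035386717159405544 [-0.0897  0.2401  0.0029  0.526   0.0102  0.3938 -0.0266  0.3167  1.4871] (-1, -1, -1, -1)
[ 0.0019  0.002  -0.0007]
[ 0.0029 -0.0013  0.0017]
[0.0018 0.0001 0.0003]
[-0.0019  0.0036 -0.002 ]
[-0.0008 -0.0033  0.0007]
```

```bash
cat > ik.py <<'E'
from kin import *
k=np.load("kin.npz");X=k["x"];SG=k["sg"]
def ik(p,r,seed,m=.04,w=.01):
    f=lambda q:np.r_[(fk(q,X,SG)[0]-p)*5,(R.from_matrix(fk(q,X,SG)[1]).inv()*r).as_rotvec(),w*(q-seed)]
    s=least_squares(f,np.clip(seed,LO+m+.01,HI-m-.01),bounds=(LO+m,HI-m)); return s.x,np.linalg.norm(s.fun[:6])
E
python3 - <<'E'
from ik import *
rng=np.random.default_rng(0)
for a in(-60,-45,0,45,135,-135):
  for z in(.012,.07,.1,.13):
    p,r=tool(a,z); sols=[]
    for t in range(25):
        q0=rng.uniform(LO,HI); q0[1]=rng.uniform(0,1);q0[0]=rng.uniform(-.6,1.6);
        if t%2: q0[4]=rng.uniform(2,4)
        q,e=ik(p,r,q0,w=0)
        if e<1e-3: sols.append(q)
    if not sols: print(a,z,"none");continue
    sols=np.array(sols); mg=np.minimum(sols-LO,HI-sols).min(1); i=mg.argmax()
    print(a,z,len(sols),"best",np.round(sols[i],2),round(mg[i],2),"j5 range",np.round([sols[:,4].min(),sols[:,4].max()],2))
E
```

```text
-60 0.012 22 best [ 1.22  1.   -1.4   2.22  1.74  0.87 -2.4 ] 0.1 j5 range [1.73 4.37]
-60 0.07 5 best [ 1.17  0.56 -1.08  2.25  1.49  0.39 -2.3 ] 0.18 j5 range [1.37 1.58]
-60 0.1 11 best [ 1.23  0.48 -1.11  2.26  1.29  0.35 -2.12] 0.17 j5 range [-1.04  1.46]
-60 0.13 12 best [-0.05  0.24  0.54  2.26 -1.06  0.34  0.18] 0.17 j5 range [-1.06  1.31]
-45 0.012 22 best [ 1.19  0.89 -1.29  2.22  1.73  0.73 -2.17] 0.21 j5 range [1.73 4.37]
-45 0.07 7 best [ 1.18  0.57 -1.09  2.25  1.49  0.4  -2.04] 0.18 j5 range [1.37 1.57]
-45 0.1 15 best [ 1.26  0.52 -1.18  2.25  1.33  0.4  -1.89] 0.18 j5 range [-1.2   1.33]
-45 0.13 11 best [ 1.33  0.43 -1.2   2.26  1.08  0.35 -1.67] 0.17 j5 range [-0.85  1.31]
0 0.012 22 best [ 1.17  0.84 -1.22  2.22  1.73  0.66 -1.41] 0.21 j5 range [1.73 4.37]
0 0.07 10 best [ 1.12  0.52 -1.    2.25  1.46  0.33 -1.24] 0.17 j5 range [1.37 1.58]
0 0.1 18 best [ 1.23  0.49 -1.12  2.26  1.29  0.35 -1.07] 0.17 j5 range [-1.22  1.46]
0 0.13 15 best [ 1.34  0.44 -1.23  2.26  1.11  0.37 -0.9 ] 0.17 j5 range [-1.02  1.21]
45 0.012 14 best [ 1.15  0.8  -1.17  2.22  1.74  0.6  -
[... 221 characters left out ...]
[ 1.34  0.43 -1.22  2.26  1.1   0.36 -0.11] 0.17 j5 range [-0.91  1.31]
135 0.012 18 best [ 1.13  0.77 -1.12  2.22  1.74  0.56  0.92] 0.21 j5 range [1.74 4.37]
135 0.07 14 best [ 1.24  0.65 -1.21  2.25  1.52  0.51  1.09] 0.18 j5 range [1.37 1.56]
135 0.1 15 best [ 1.29  0.56 -1.24  2.25  1.36  0.45  1.22] 0.18 j5 range [1.03 1.46]
135 0.13 13 best [ 1.3   0.39 -1.14  2.26  1.01  0.31  1.55] 0.15 j5 range [0.55 1.31]
-135 0.012 13 best [ 0.92  0.59 -0.76  2.22  1.83  0.27  2.34] 0.11 j5 range [1.77 4.37]
-135 0.07 none
-135 0.1 6 best [ 0.2   0.28  0.24  2.26 -1.14  0.24 -1.05] 0.08 j5 range [-1.2  -1.03]
-135 0.13 3 best [ 0.12  0.22  0.34  2.26 -0.96  0.29 -1.23] 0.13 j5 range [-0.96 -0.63]
```

Run:
```python
from ik import *
s,p,r=cur(); print(s["clock"],(p-O)@S,np.round(s["qpos"],3))
q,rq=tool(0,.10); plan(p,r,q,rq,2)
```

```text
2.8 [-0.00531335 -0.00493659  0.09540226] [ 0.844  0.328 -0.584  2.253  0.828  0.162 -1.435]
0 lin [ 0.0357  0.0011 -0.0238] rot [-0.0046  0.0042 -0.1871]
1 lin [ 0.0327  0.0149 -0.0234] rot [-0.0046  0.0042 -0.1871]
dist/call 0.00429360757103722 deg/call 22.468226988421854
```

>>> apply_moves(linear=[[0.007,0,-0.005],[0.014,0,-0.01],[0.021,0,-0.014],[0.028,0,-0.019],[0.036,0.001,-0.024]], delta_rot=[[-0.001,0.001,-0.037],[-0.002,0.002,-0.075],[-0.003,0.003,-0.112],[-0.004,0.004,-0.15],[-0.005,0.004,-0.187]])

```text
clock: 3.22
position: [0.5099, -0.2209, 0.1585]
tool_rot: [2.657, -0.18, 1.037]
force: [-0.3, -1.2, 0.2]
grip_width: 0.0852
finger_force: 0.0
```

>>> apply_moves(linear=[[0.007,0.003,-0.005],[0.014,0.006,-0.01],[0.021,0.009,-0.014],[0.028,0.012,-0.019],[0.033,0.015,-0.023]], delta_rot=[[-0.001,0.001,-0.037],[-0.002,0.002,-0.075],[-0.003,0.003,-0.112],[-0.004,0.004,-0.15],[-0.005,0.004,-0.187]])

```text
clock: 3.63
position: [0.5115, -0.2187, 0.1617]
tool_rot: [2.616, 0.004, 1.384]
force: [-0.0, 0.1, -0.3]
grip_width: 0.0853
finger_force: 0.0
```

```bash
cat > st.py <<'E'
import sys
from ik import *
s,p,r=cur(); print(s["clock"],"stand",np.round((p-O)@S*1000,1),"q",np.round(s["qpos"],3),"F",np.round(S.T@s["force"],1),"M",np.round(s["moment"],2),"w",s["grip_width"],s["finger_force"])
y=r.as_matrix()[:,1]@S; print("a",np.degrees(np.arctan2(y[1],y[0])),"tilt err",np.degrees(np.arccos(np.clip(-r.as_matrix()[:,2]@ez,-1,1))))
if len(sys.argv)>1:
    a,z,N=float(sys.argv[1]),float(sys.argv[2]),int(sys.argv[3]); q,rq=tool(a,z); plan(p,r,q,rq,N)
E
python3 st.py 0 .07 1
```

```text
3.6333 stand [  0.4  -0.  100.5] q [ 0.983  0.344 -0.754  2.259  1.065  0.193 -0.874] F [-0.2  0.1 -0.2] M [0.11 0.54 0.04] w 0.08531659515259105 0.0
a 0.22620898924767519 tilt err 0.19154731232914338
0 lin [ 0.001  -0.0045  0.305 ] rot [0.001  0.0012 0.0019]
dist/call 0.03050558906287538 deg/call 0.29240184091899196
```

>>> apply_moves(linear=[[0,0,0.06],[0,0,0.12],[0,-0.002,0.18],[0,-0.003,0.24],[0,-0.004,0.3]], delta_rot=[[0,0,0],[0,0,0],[0,0,0.001],[0.001,0.001,0.002],[0.001,0.001,0.002]])

```text
clock: 4.05
position: [0.5261, -0.2217, 0.1353]
tool_rot: [2.618, -0.001, 1.378]
force: [0.1, 0.2, 0.7]
grip_width: 0.0852
finger_force: 0.0
```

```bash
python3 st.py 0 .012 2
```

```text
4.05 stand [ 0.1 -0.3 70.2] q [ 0.889  0.407 -0.663  2.25   1.383  0.178 -1.193] F [0.4 0.2 0.6] M [ 0.08  0.53 -0.03] w 0.08524769611764231 0.0
a -0.24566042222442158 tilt err 0.06894131455351658
0 lin [ 0.0016 -0.0005  0.291 ] rot [-0.0001  0.0002 -0.001 ]
1 lin [ 0.0015 -0.0005  0.291 ] rot [-0.0001  0.0002 -0.001 ]
dist/call 0.02909874092063031 deg/call 0.1253021874186771
```

>>> apply_moves(linear=[[0,0,0.06],[0,0,0.12],[0.001,0,0.17],[0.001,0,0.23],[0.002,-0.001,0.29]], delta_rot=[[0,0,0],[0,0,0],[0,0,0],[0,0,0],[0,0,-0.001]])

```text
clock: 4.47
position: [0.5402, -0.2243, 0.1102]
tool_rot: [2.619, 0.0, 1.38]
force: [0.7, -0.5, 0.2]
grip_width: 0.0855
finger_force: 0.0
```

>>> apply_moves(linear=[[0,0,0.06],[0,0,0.12],[0.001,0,0.17],[0.001,0,0.23],[0.002,0,0.29]], delta_rot=[[0,0,0],[0,0,0],[0,0,0],[0,0,0],[0,0,-0.001]])

```text
clock: 4.88
position: [0.5546, -0.2268, 0.0848]
tool_rot: [2.619, 0.001, 1.382]
force: [-0.4, -0.6, -0.0]
grip_width: 0.0856
finger_force: 0.0
```

```bash
python3 st.py 0 .012 1
```

```text
4.8833 stand [-0.1  0.1 11.9] q [ 0.906  0.578 -0.734  2.214  1.802  0.297 -1.559] F [-0.2 -0.7  0.1] M [ 0.07  0.54 -0.02] w 0.08561071189464822 0.0
a 0.014465811074610504 tilt err 0.07976969381337021
0 lin [-0.0006  0.001  -0.0009] rot [-0.0003  0.0005  0.0001]
dist/call 0.00014468569820779578 deg/call 0.06539882930176785
```

>>> apply_moves(linear=[[0,0,0],[0,0,0],[0,0,0],[0,0,0],[0,0,0]], delta_rot=[[0,0,0],[0,0,0],[0,0,0],[0,0,0],[0,0,0]], gripper=0.3, force=25)

```text
clock: 5.3
position: [0.5547, -0.2266, 0.0851]
tool_rot: [2.618, 0.0, 1.382]
force: [0.1, 0.3, -0.3]
grip_width: 0.0554
finger_force: 0.0
```

>>> apply_moves(linear=[[0,0,0],[0,0,0],[0,0,0],[0,0,0],[0,0,0]], delta_rot=[[0,0,0],[0,0,0],[0,0,0],[0,0,0],[0,0,0]])

```text
clock: 5.72
position: [0.5547, -0.2266, 0.0848]
tool_rot: [2.618, 0.0, 1.382]
force: [-0.3, 0.4, -0.6]
grip_width: 0.0555
finger_force: 0.0
```

```bash
python3 st.py 0 .012 1
```

```text
5.7167 stand [ 0.   0.3 11.9] q [ 0.907  0.578 -0.734  2.214  1.806  0.296 -1.563] F [-0.6  0.4 -0.3] M [ 0.03  0.52 -0.02] w 0.05545256444700532 0.0
a -0.008109258698655562 tilt err 0.049596124023799884
0 lin [-0.0027 -0.0004 -0.0008] rot [ 0.0001  0.0001 -0.0001]
dist/call 0.0002835906398787734 deg/call 0.015153672088868841
```

>>> apply_moves(linear=[[0,0,0],[0,0,0],[0,0,0],[0,0,0],[0,0,0]], delta_rot=[[0,0,0],[0,0,0],[0,0,0],[0,0,0],[0,0,0]], gripper=0.2)

```text
clock: 6.13
position: [0.5548, -0.2266, 0.0848]
tool_rot: [2.618, -0.0, 1.382]
force: [0.5, 0.3, 0.4]
grip_width: 0.051
finger_force: 0.0
```

```bash
python3 st.py 0 .012 1
python3 - <<'E'
from h import *
for n in("scene","top"):
    pp,d=optics.grab_frame(n); cv2.imwrite(f"pics/{n}3.png",pp[:,:,::-1]); np.save(f"{n}3.npy",d)
a=cv2.imread("pics/scene3.png")[70:210,90:270];b=cv2.imread("pics/top3.png")[100:240,290:470]
cv2.imwrite("pics/c3.png",cv2.resize(np.hstack([a,b]),(800,311),interpolation=cv2.INTER_CUBIC))
E
```

```text
6.1333 stand [ 0.   0.3 11.9] q [ 0.907  0.578 -0.734  2.214  1.806  0.296 -1.563] F [0.5 0.4 0.1] M [ 0.05  0.53 -0.03] w 0.05096816990982746 0.0
a -0.006041250529087038 tilt err 0.048984687573882524
0 lin [-0.0033 -0.0005 -0.0009] rot [ 0.0001  0.     -0.0001]
dist/call 0.0003461394225292519 deg/call 0.011835770483326864
```

View pics/c3.png

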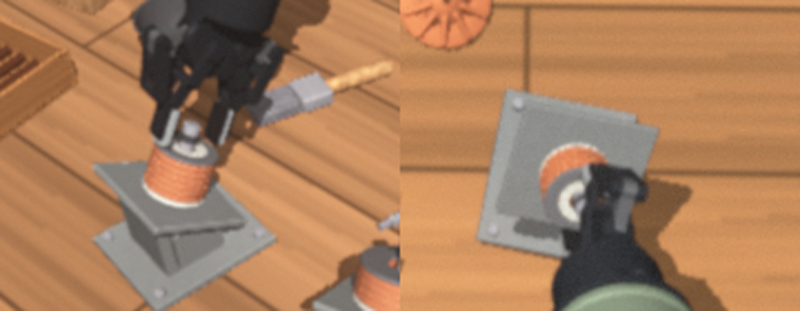

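The fingertips show above and beside the spool's top, at scene crop (165,140) and (222,140), not around its middle. The reported TCP disagrees with the picture, so I'll measure the fingertips in 3-D.

Run:
```python
from plan import *
s,p,r=cur(); print(p)
d=np.load("scene3.npy");P=cloud("scene",d);im=cv2.imread("pics/scene3.png")
print("px tcp",proj("scene",p),proj("top",p))
for name,(u0,u1,v0,v1) in dict(L=(156,172,115,136),Rr=(183,196,115,136)).items():
    w=P[v0:v1,u0:u1]; m=(w[...,2]>.06)
    for v in range(v0,v1,3):
        row=[f"{1000*np.round(P[v,u],3)[0]:.0f},{1000*P[v,u][1]:.0f},{1000*P[v,u][2]:.0f}" for u in range(u0,u1,3)]
        print(name,v,row)
# bench check and base
print("bench",[np.round(P[v,u],3) for u,v in((60,180),(330,190),(350,330))])
```

```text
[ 0.55472697 -0.22659848  0.08482907]
px tcp [[168.36638717 149.74811771]] [[368.96338174 180.45777253]]
L 115 ['438,-422,-1', '431,-418,-3', '558,-214,186', '549,-218,178', '545,-213,178', '540,-211,176']
L 118 ['444,-416,-4', '439,-410,-4', '553,-224,170', '551,-217,173', '548,-211,174', '542,-211,170']
L 121 ['453,-405,-2', '556,-231,161', '552,-227,161', '552,-218,166', '549,-213,166', '543,-212,162']
L 124 ['462,-395,-1', '560,-228,157', '558,-221,160', '554,-217,160', '550,-213,159', '438,-365,-1']
L 127 ['467,-390,-4', '562,-228,151', '561,-218,156', '556,-216,154', '552,-213,153', '446,-357,-0']
L 130 ['478,-377,1', '565,-226,147', '563,-219,149', '558,-217,147', '553,-214,145', '540,-223,131']
L 133 ['484,-370,-1', '478,-366,-3', '563,-222,140', '561,-214,143', '891,290,666', '544,-220,128']
Rr 115 ['394,-368,-2', '389,-362,-2', '491,-219,140', '491,-210,144', '490,-201,148']
Rr 118 ['402,-359,-2', '498,-222,134', '497,-214,138', '494,-207,140', '491,-202,141']
Rr 121 ['410,-351,-2', '501,-220,129', '498,-215,130', '499,-204,137', '490,-205,130']
Rr 124 ['417,-344,-3', '503,-219,124', '503,-209,129', '501,-203,131', '399,-319,-2']
Rr 127 ['507,-226,114', '507,-216,120', '507,-206,126', '500,-205,122', '407,-311,-2']
Rr 130 ['512,-222,112', '509,-215,114', '891,290,666', '499,-209,110', '415,-303,-2']
Rr 133 ['440,-321,-4', '512,-213,109', '510,-206,111', '427,-302,-3', '424,-294,-1']
bench [array([ 0.722, -0.422, -0.002]), array([ 0.37 ,  0.065, -0.   ]), array([0.63 , 0.259, 0.049])]
```

Run:
```python
from plan import *
s,p,r=cur()
for n in("scene","top"):
    d=np.load(n+"3.npy");q=cloud(n,d)[d>0]; rel=r.inv().apply(q-p)
    st=(q-O)@S
    m=(abs(rel[:,0])<.06)&(abs(rel[:,1])<.09)&(st[:,2]>.05)
    for z in np.arange(-.2,-.03,.01):
        k=rel[m&(rel[:,2]>=z)&(rel[:,2]<z+.01)]
        if len(k)>4: print(n,round(z*1000),len(k),"x",np.round(np.percentile(k[:,0],[2,50,98])*1000),"y",np.round(np.percentile(k[:,1],[2,25,50,75,98])*1000))
    # lower tips
c=optics.camera_info("scene");print("scene cam",-R.from_rotvec(c["rvec"]).as_matrix().T@c["tvec"], "in tool",r.inv().apply(-R.from_rotvec(c["rvec"]).as_matrix().T@c["tvec"]-p))
```

```text
scene -200 239 x [-12.  29.  39.] y [-18.   9.  26.  35.  38.]
scene -190 232 x [-12.  28.  39.] y [-19.  10.  26.  35.  38.]
scene -180 219 x [-12.  29.  39.] y [-17.   9.  25.  35.  38.]
scene -170 141 x [-8. 21. 39.] y [-13.  16.  30.  37.  39.]
scene -160 137 x [-4. 12. 14.] y [-33.  -2.  23.  37.  40.]
scene -150 319 x [-7. 12. 21.] y [-60. -12.  18.  42.  66.]
scene -140 320 x [-6. 12. 22.] y [-61. -16.  20.  50.  68.]
scene -130 257 x [-8. 12. 20.] y [-62. -15.  22.  53.  67.]
scene -120 279 x [-13.  12.  19.] y [-59. -23.  17.  31.  64.]
scene -110 223 x [-10.  12.  19.] y [-58. -21.  28.  34.  62.]
scene -100 231 x [-10.  11.  16.] y [-57. -32.  29.  53.  60.]
scene -90 138 x [-10.  11.  16.] y [-51. -30. -26.  39.  57.]
scene -80 97 x [-8.  8. 14.] y [-36. -26. -23.  36.  41.]
scene -70 110 x [-7.  7. 14.] y [-36. -26.  27.  36.  41.]
scene -60 142 x [-8.  7. 14.] y [-36. -25.   5.  33.  40.]
scene -50 125 x [-9.  6. 13.] y [-31. -25.   3.  24.  39.]
scene -40 8 x [0. 6. 9.] y [-23.  -3.   2.   6.   8.]
top -200 180 x [-21.  18.  37.] y [-0. 23. 33. 38. 40.]
top -190 177 x 
[... 252 characters left out ...]
5. 70.]
top -140 97 x [-10.  11.  20.] y [16. 24. 51. 65. 69.]
top -130 64 x [-8. 12. 17.] y [19. 28. 58. 66. 68.]
top -120 94 x [-15.   8.  17.] y [21. 29. 32. 59. 65.]
top -110 69 x [-8. 10. 17.] y [22. 32. 34. 54. 63.]
top -100 80 x [-9.  7. 14.] y [31. 37. 41. 58. 61.]
top -90 25 x [-8. 12. 14.] y [-30. -24.  33.  40.  48.]
top -80 32 x [ 3.  9. 11.] y [-30. -26. -24. -10.  40.]
top -70 43 x [ 0.  7. 11.] y [-26. -24.  -3.  34.  39.]
top -60 68 x [-1.  7. 11.] y [-28. -24.   5.  33.  41.]
top -50 47 x [-3.  7. 20.] y [-24. -24.   3.   9.  35.]
top -40 47 x [-2. 15. 26.] y [-23. -12.  -0.  11.  22.]
scene cam [0.89106096 0.28975566 0.66633138] in tool [ 0.57025481  0.49307117 -0.38675232]
```

```bash
sed -i 's/^S=np.c_\[ex,ey,ez\]$/S=np.c_[ex,ey,ez]; O=O-.003*ey-.0015*ex/' plan.py; python3 st.py 0 .012 1; python3 st.py 0 -.034 2
python3 - <<'E'
from ik import *
s,p,r=cur();q=np.array(s["qpos"])
for a,z in((0,-.034),(45,-.034),(88,-.034),(88,0),(88,.04),(88,.06)):
    pp,rr=tool(a,z); q,e=ik(pp,rr,q,m=.02); print(a,z,np.round(q,2),e)
E
```

```text
6.2333 stand [ 1.5  3.3 11.9] q [ 0.907  0.578 -0.734  2.214  1.806  0.296 -1.563] F [-0.1  1.2 -0.9] M [ 0.1   0.54 -0.04] w 0.05155321652087543 0.0
a -0.0063994606089058225 tilt err 0.04899093147148304
0 lin [-0.033  -0.0153 -0.0009] rot [ 0.0001  0.     -0.0001]
dist/call 0.0036322522980115446 deg/call 0.012048066841558625
6.2333 stand [ 1.5  3.3 11.9] q [ 0.907  0.578 -0.734  2.214  1.806  0.296 -1.563] F [-0.1  1.2 -0.9] M [ 0.1   0.54 -0.04] w 0.05155321652087543 0.0
a -0.0063994606089058225 tilt err 0.04899093147148304
0 lin [-0.0165 -0.0077  0.2296] rot [ 0.  0. -0.]
1 lin [-0.0165 -0.0076  0.2296] rot [ 0.  0. -0.]
dist/call 0.023027646857643802 deg/call 0.006024033420779312
0 -0.034 [ 0.92  0.73 -0.8   2.19  1.97  0.38 -1.68] 0.00014063119827990983
45 -0.034 [ 0.76  0.64 -0.55  2.19  2.22  0.22 -1.2 ] 0.00018645232048965124
88 -0.034 [ 0.7   0.62 -0.46  2.19  2.41  0.18 -0.65] 0.0005321123820136293
88 0 [ 0.79  0.57 -0.57  2.22  2.07  0.18 -0.31] 0.000846239262430311
88 0.04 [ 0.9   0.5  -0.69  2.24  1.68  0.18  0.08] 0.0008246955630587305
88 0.06 [ 0.97  0.47 -0.77  2.25  1.48  0.2   0.28] 0.000383651816102796
```

>>> apply_moves(linear=[[0,0,0],[0,0,0],[0,0,0],[0,0,0],[0,0,0]], delta_rot=[[0,0,0],[0,0,0],[0,0,0],[0,0,0],[0,0,0]], gripper=1)

```text
clock: 6.65
position: [0.5547, -0.2266, 0.0848]
tool_rot: [2.618, 0.0, 1.382]
force: [0.1, 0.3, 1.3]
grip_width: 0.0854
finger_force: 0.0
```

>>> apply_moves(linear=[[-0.016,-0.007,0.02],[-0.033,-0.015,0.05],[-0.033,-0.015,0.1],[-0.033,-0.015,0.16],[-0.033,-0.015,0.22]], delta_rot=[[0,0,0],[0,0,0],[0,0,0],[0,0,0],[0,0,0]])

```text
clock: 7.07
position: [0.564, -0.2317, 0.0644]
tool_rot: [2.618, -0.0, 1.382]
force: [0.2, 1.0, 0.2]
grip_width: 0.0857
finger_force: 0.0
```

>>> apply_moves(linear=[[0,0,0.05],[0,0,0.1],[0,0,0.15],[0,0,0.2],[0,0,0.24]], delta_rot=[[0,0,0],[0,0,0],[0,0,0],[0,0,0],[0,0,0]])

```text
clock: 7.48
position: [0.5757, -0.2339, 0.0437]
tool_rot: [2.618, -0.0, 1.382]
force: [0.6, -0.8, 0.9]
grip_width: 0.0854
finger_force: 0.0
```

```bash
python3 st.py 0 -.034 1
python3 - <<'E'
from plan import *
s,p,r=cur()
for n in("scene","top"):
    pp,d=optics.grab_frame(n); cv2.imwrite(f"pics/{n}4.png",pp[:,:,::-1]); np.save(f"{n}4.npy",d)
a=cv2.imread("pics/scene4.png")[70:210,90:270];b=cv2.imread("pics/top4.png")[100:240,290:470]
cv2.imwrite("pics/c4.png",cv2.resize(np.hstack([a,b]),(800,311),interpolation=cv2.INTER_CUBIC))
d=np.load("scene4.npy");q=cloud("scene",d)[d>0]; rel=r.inv().apply(q-p)
m=(abs(rel[:,0])<.03)&(abs(rel[:,1])<.07)
for z in np.arange(-.11,-.0,.01):
    k=rel[m&(rel[:,2]>=z)&(rel[:,2]<z+.01)]; 
    for sgn in(-1,1):
        j=k[(sgn*k[:,1]>.034)]
        if len(j)>3: print(round(z*1000),sgn,len(j),"x",np.round(np.percentile(j[:,0],[3,50,97])*1000),"y",np.round(np.percentile(j[:,1],[3,50,97])*1000))
E
```

```text
7.4833 stand [ -0.    0.1 -34.7] q [ 0.92   0.713 -0.771  2.173  1.943  0.387 -1.641] F [ 1.1 -0.6  0.4] M [0.07 0.59 0.  ] w 0.08541517228643293 0.0
a -0.009935495913238035 tilt err 0.04834756740607385
0 lin [-0.0009  0.0002 -0.0072] rot [ 0.     -0.0001 -0.0001]
dist/call 0.0007226332472003459 deg/call 0.011844286186432507
-110 -1 74 x [-7. 11. 15.] y [-69. -61. -35.]
-110 1 94 x [-8. 13. 16.] y [36. 48. 69.]
-100 -1 54 x [-8. 11. 15.] y [-66. -45. -39.]
-100 1 54 x [-6. 13. 16.] y [41. 54. 68.]
-90 -1 49 x [-9.  6. 14.] y [-55. -43. -41.]
-90 1 42 x [-1.  9. 14.] y [43. 52. 58.]
-80 -1 47 x [-8.  7. 13.] y [-56. -43. -41.]
-80 1 56 x [-4.  9. 13.] y [45. 53. 58.]
-70 -1 25 x [ 5. 10. 13.] y [-55. -43. -41.]
-70 1 51 x [-4.  8. 14.] y [44. 54. 57.]
-60 -1 23 x [ 5. 10. 13.] y [-54. -43. -41.]
-60 1 32 x [-5.  8. 13.] y [44. 50. 55.]
-50 1 4 x [-3.  6.  9.] y [48. 49. 50.]
-40 -1 38 x [ 2. 17. 28.] y [-49. -43. -35.]
-40 1 168 x [-29.   1.  28.] y [35. 46. 54.]
-30 1 35 x [-27.  -3.  28.] y [52. 53. 54.]
```

View pics/c4.png

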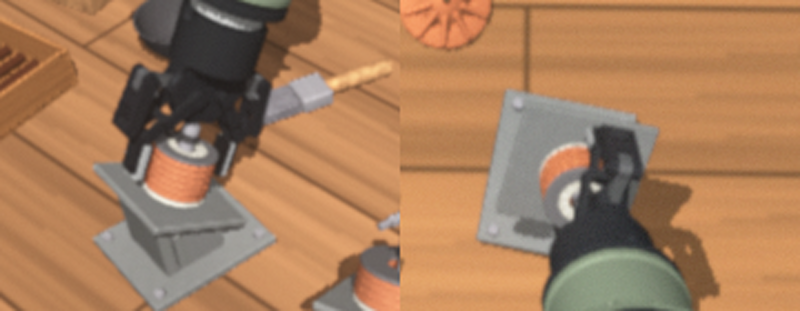

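The fingers now flank the spool in the scene crop, with tips at (135,175) and (222,175) about 15 mm above the seat. Closing gently.

>>> apply_moves(linear=[[0,0,0],[0,0,0],[0,0,0],[0,0,0],[0,0,0]], delta_rot=[[0,0,0],[0,0,0],[0,0,0],[0,0,0],[0,0,0]], gripper=0, force=25)

```text
clock: 8.0
position: [0.5752, -0.2338, 0.0445]
tool_rot: [2.618, 0.0, 1.382]
force: [-6.1, 1.3, 6.5]
grip_width: 0.0604
finger_force: 25.9
```

```bash
python3 st.py 25 -.034 1
```

```text
8.0 stand [ -0.    0.  -33.7] q [ 0.92   0.71  -0.771  2.175  1.941  0.386 -1.64 ] F [-2.2  0.1  8.8] M [ 0.28  0.94 -0.04] w 0.060434148382554446 25.880691083148122
a 0.005302139531693092 tilt err 0.05160130617870414
0 lin [-0.0001  0.0003  0.0027] rot [ 1.000e-04  1.000e-04 -2.083e-01]
dist/call 0.00026999819405394926 deg/call 24.99471428492297
```

>>> apply_moves(linear=[[0,0,-0.01],[0,0,-0.02],[0,0,-0.03],[0,0,-0.03],[0,0,-0.03]], delta_rot=[[0,0,0],[0,0,0],[0,0,0],[0,0,0],[0,0,0]], force=40)

```text
clock: 8.42
position: [0.5739, -0.2337, 0.0469]
tool_rot: [2.618, 0.0, 1.382]
force: [-0.1, -0.1, -4.1]
grip_width: 0.0598
finger_force: 43.8
```

>>> apply_moves(linear=[[0,0,0],[0,0,0],[0,0,0],[0,0,0],[0,0,0]], delta_rot=[[0,0,-0.03],[0,0,-0.06],[0,0,-0.09],[0,0,-0.12],[0,0,-0.15]])

```text
clock: 8.83
position: [0.574, -0.2336, 0.0468]
tool_rot: [2.64, 0.157, 1.659]
force: [0.0, -1.6, -2.9]
grip_width: 0.0597
finger_force: 43.8
```

```bash
python3 st.py
```

```text
8.8333 stand [  0.    0.  -31.1] q [ 0.856  0.674 -0.681  2.18   2.     0.328 -1.408] F [-1.2 -1.5 -2.7] M [ 0.05  0.69 -0.04] w 0.059690458050419996 43.8454415777619
a 18.167814835513422 tilt err 0.04830087104157107
```

>>> apply_moves(linear=[[0,0,0],[0,0,0],[0,0,0],[0,0,0],[0,0,0]], delta_rot=[[0,0,-0.039],[0,0,-0.078],[0,0,-0.117],[0,0,-0.156],[0,0,-0.195]])

```text
clock: 9.25
position: [0.575, -0.234, 0.0475]
tool_rot: [2.733, 0.34, 2.038]
force: [5.5, -1.9, -0.6]
grip_width: 0.0599
finger_force: 44.0
```

```bash
python3 st.py
```

```text
9.25 stand [  1.3  -0.2 -31.1] q [ 0.774  0.644 -0.57   2.183  2.114  0.269 -1.14 ] F [ 4.7 -0.8 -3.4] M [-0.12 -0.39 -0.1 ] w 0.059913513275898854 43.97409616606183
a 41.64089052010106 tilt err 0.11879809507496868
```

>>> apply_moves(linear=[[0,0,0],[0,0,0],[0,0,0],[0,0,0],[0,0,0]], delta_rot=[[0,0,-0.039],[0,0,-0.078],[0,0,-0.117],[0,0,-0.156],[0,0,-0.195]])

```text
clock: 9.67
position: [0.5759, -0.2336, 0.048]
tool_rot: [2.901, 0.473, 2.46]
force: [9.5, -0.1, 1.5]
grip_width: 0.06
finger_force: 44.1
```

```bash
python3 st.py 88 -.031 1
```

```text
9.6667 stand [  2.2   0.4 -31. ] q [ 0.702  0.624 -0.476  2.185  2.253  0.226 -0.892] F [ 8.9  1.7 -3.4] M [ 0.3  -1.25  0.18] w 0.06001828647113866 44.06820979090867
a 65.08442282349002 tilt err 0.1857622948320087
0 lin [ 0.0185 -0.013  -0.0001] rot [ 0.0004  0.0015 -0.191 ]
dist/call 0.0022620683240983045 deg/call 22.916389347905973
```

>>> apply_moves(linear=[[-0.005,0.004,0],[-0.01,0.007,0],[-0.015,0.01,0],[-0.02,0.014,0],[-0.025,0.017,0]], delta_rot=[[0,0,-0.039],[0,0,-0.078],[0,0,-0.117],[0,0,-0.156],[0,0,-0.192]])

```text
clock: 10.08
position: [0.5771, -0.2331, 0.0485]
tool_rot: [3.122, 0.524, 2.915]
force: [1.6, 1.9, -4.6]
grip_width: 0.0596
finger_force: 44.0
```

```bash
python3 st.py
python3 - <<'E'
from h import *
for n in("scene","top"):
    pp,d=optics.grab_frame(n); cv2.imwrite(f"pics/{n}5.png",pp[:,:,::-1]); np.save(f"{n}5.npy",d)
a=cv2.imread("pics/scene5.png")[100:170,135:225];b=cv2.imread("pics/top5.png")[150:220,330:420]
cv2.imwrite("pics/c5.png",cv2.resize(np.hstack([a,b]),(800,311),interpolation=cv2.INTER_CUBIC))
E
```

```text
10.0833 stand [  3.4   1.1 -31.1] q [ 0.636  0.609 -0.392  2.184  2.39   0.191 -0.646] F [-1.3  2.2 -4.6] M [0.43 0.55 0.14] w 0.0595727221389291 44.01144399967734
a 88.10879559949481 tilt err 0.0698737314369565
```

View pics/c5.png

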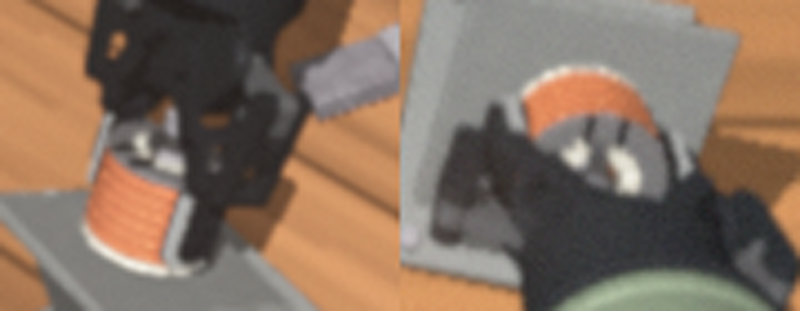

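The top crop shows the two ribs at (592,130) and (622,130), straddling the lug at about (600,165), so the slot is close. I'll get the angles numerically.

Run:
```python
from h import *
import plan
S=plan.S; Oc=plan.O+.003*plan.ey+.0015*plan.ex
for f in(0,5):
    im=cv2.cvtColor(cv2.imread(f"pics/top{f}.png"),cv2.COLOR_BGR2GRAY).astype(np.float32)
    for nm,z,rr,rng in(("ribs",.048 if f==0 else .051,np.arange(.021,.029,.001),range(-130,-50,4) if f==0 else range(-40,44,4)),("lug",.062,np.arange(.010,.0145,.0005),range(-40,44,4))):
        o=[]
        for a in rng:
            t=np.radians(a); q=proj("top",Oc+np.c_[rr*np.cos(t),rr*np.sin(t),rr*0+z]@S.T).astype(np.float32)
            o.append(int(cv2.remap(im,q[:,:1],q[:,1:],cv2.INTER_CUBIC).mean()))
        print(f,nm,list(zip(rng,o)))
```

```text
0 ribs [(-130, 78), (-126, 78), (-122, 85), (-118, 96), (-114, 98), (-110, 88), (-106, 74), (-102, 77), (-98, 96), (-94, 109), (-90, 113), (-86, 114), (-82, 105), (-78, 86), (-74, 72), (-70, 85), (-66, 102), (-62, 112), (-58, 115), (-54, 115)]
0 lug [(-40, 111), (-36, 118), (-32, 121), (-28, 121), (-24, 119), (-20, 115), (-16, 108), (-12, 101), (-8, 93), (-4, 87), (0, 82), (4, 81), (8, 82), (12, 84), (16, 95), (20, 106), (24, 117), (28, 120), (32, 124), (36, 125), (40, 126)]
5 ribs [(-40, 123), (-36, 122), (-32, 124), (-28, 121), (-24, 113), (-20, 92), (-16, 79), (-12, 94), (-8, 117), (-4, 125), (0, 126), (4, 125), (8, 115), (12, 88), (16, 82), (20, 108), (24, 123), (28, 130), (32, 130), (36, 129), (40, 128)]
5 lug [(-40, 141), (-36, 130), (-32, 122), (-28, 116), (-24, 110), (-20, 103), (-16, 97), (-12, 93), (-8, 89), (-4, 88), (0, 87), (4, 85), (8, 85), (12, 87), (16, 94), (20, 102), (24, 116), (28, 127), (32, 132), (36, 128), (40, 121)]
```

>>> apply_moves(linear=[[0,0,0],[0,0,-0.02],[0,0,-0.04],[0,0,-0.06],[0,0,-0.08]], delta_rot=[[0,0,-0.025],[0,0,-0.025],[0,0,-0.025],[0,0,-0.025],[0,0,-0.025]])

```text
clock: 10.6
position: [0.5727, -0.2322, 0.0554]
tool_rot: [-3.136, 0.524, 2.967]
force: [4.4, 3.6, -6.1]
grip_width: 0.0597
finger_force: 44.4
```

```bash
python3 st.py
```

```text
10.6 stand [  3.    1.2 -22.9] q [ 0.636  0.59  -0.387  2.192  2.378  0.178 -0.593] F [ 0.1  4.3 -7.1] M [0.75 0.47 0.38] w 0.05972177150696407 44.441169983425084
a 90.66533366550195 tilt err 0.07322496446140013
```

>>> apply_moves(linear=[[0,0.01,-0.02],[0,0.01,-0.04],[0,0.01,-0.06],[0,0.01,-0.08],[0,0.01,-0.1]], delta_rot=[[0,0,0],[0,0,0],[0,0,0],[0,0,0],[0,0,0]])

```text
clock: 11.02
position: [0.5677, -0.2311, 0.0641]
tool_rot: [-3.133, 0.524, 2.969]
force: [-0.1, -0.7, -3.5]
grip_width: 0.0596
finger_force: 44.6
```

```bash
python3 st.py
```

```text
11.0167 stand [  2.9   1.3 -12.9] q [ 0.647  0.568 -0.399  2.202  2.313  0.17  -0.53 ] F [-1.7 -0.7 -3.1] M [0.18 0.84 0.02] w 0.05964810041848669 44.601308591795714
a 90.79082060176331 tilt err 0.051843997723245536
```

>>> apply_moves(linear=[[0,0,-0.03],[0,0,-0.06],[0,0,-0.09],[0,0,-0.12],[0,0,-0.15]], delta_rot=[[0,0,0],[0,0,0],[0,0,0],[0,0,0],[0,0,0]])

```text
clock: 11.43
position: [0.5603, -0.2297, 0.0771]
tool_rot: [-3.133, 0.524, 2.969]
force: [0.3, 1.1, -4.5]
grip_width: 0.0599
finger_force: 44.6
```

```bash
python3 st.py 91 .05 2
```

```text
11.4333 stand [2.9 1.3 2.2] q [ 0.686  0.538 -0.444  2.213  2.152  0.165 -0.367] F [-2.1  1.1 -4. ] M [0.19 0.97 0.02] w 0.0598567692807548 44.62074285989729
a 90.80167145363383 tilt err 0.05300812108067573
0 lin [ 0.0148 -0.0064 -0.239 ] rot [-0.0001  0.     -0.0008]
1 lin [ 0.0148 -0.0063 -0.239 ] rot [-0.0001  0.     -0.0008]
dist/call 0.02395858466784272 deg/call 0.09980904611468545
```

>>> apply_moves(linear=[[0,0,-0.03],[0,0,-0.06],[0,0,-0.09],[0,0,-0.12],[0,0,-0.15]], delta_rot=[[0,0,0],[0,0,0],[0,0,0],[0,0,0],[0,0,0]])

```text
clock: 11.85
position: [0.5529, -0.2283, 0.0901]
tool_rot: [-3.133, 0.524, 2.969]
force: [0.4, 0.1, -3.6]
grip_width: 0.06
finger_force: 44.6
```

>>> apply_moves(linear=[[0,0,-0.03],[0,0,-0.06],[0,0,-0.09],[0,0,-0.12],[0,0,-0.15]], delta_rot=[[0,0,0],[0,0,0],[0,0,0],[0,0,0],[0,0,0]])

```text
clock: 12.27
position: [0.5455, -0.2269, 0.1031]
tool_rot: [-3.133, 0.524, 2.969]
force: [0.2, -0.5, -5.0]
grip_width: 0.0599
finger_force: 44.6
```

```bash
python3 st.py
```

```text
12.2667 stand [ 2.9  1.2 32.2] q [ 0.772  0.48  -0.538  2.231  1.805  0.164 -0.02 ] F [-2.2 -0.4 -4.5] M [0.27 0.95 0.  ] w 0.059932592984778765 44.62162275066021
a 90.80323943482607 tilt err 0.056190782252788285
```

>>> apply_moves(linear=[[0,0,-0.04],[0,0,-0.08],[0,0,-0.12],[0,0,-0.16],[0,0,-0.2]], delta_rot=[[0,0,0],[0,0,0],[0,0,0],[0,0,0],[0,0,0]])

```text
clock: 12.68
position: [0.5356, -0.2251, 0.1204]
tool_rot: [-3.133, 0.523, 2.969]
force: [-0.5, -0.3, -3.8]
grip_width: 0.06
finger_force: 44.6
```

```bash
python3 st.py
python3 - <<'E'
from ik import *
s,p,r=cur(); 
# feasible tool-down yaw over pan; tips 44-46 behind reported tcp
q0=np.array(s["qpos"])
for yaw in np.radians([170,130,90,50,-10,-50]):
    rr=R.from_euler("xyz",[np.pi,0,yaw]); t=[]
    for z in(.20,.06):
        best=None
        for sd in(q0,np.array([-.3,.5,0,1.8,0,.9,0]),np.array([0.3,.5,-.6,1.8,1,.9,0])):
            q,e=ik(np.array([.59,.222,z]),rr,sd); 
            if best is None or e<best[1]-1e-3: best=(q,e)
        t.append((np.round(best[0],2),round(best[1],4)))
    print(round(np.degrees(yaw)),t)
E
```

```text
12.6833 stand [ 2.8  1.2 52.3] q [ 0.825  0.44  -0.592  2.241  1.572  0.164  0.21 ] F [-2.3 -0.4 -3.1] M [0.16 0.87 0.01] w 0.06003499596773837 44.61260070514527
a 90.80162244507378 tilt err 0.06066187466470108
170 [(array([ 0.13,  0.73, -1.04,  1.57,  0.65,  1.23,  0.38]), np.float64(0.0003)), (array([ 0.09,  0.87, -0.92,  1.71,  0.81,  1.  ,  0.26]), np.float64(0.0003))]
130 [(array([ 0.08,  0.68, -0.92,  1.57,  0.57,  1.18, -0.24]), np.float64(0.0003)), (array([ 0.03,  0.82, -0.81,  1.71,  0.72,  0.94, -0.36]), np.float64(0.0002))]
90 [(array([ 0.02,  0.64, -0.79,  1.57,  0.48,  1.14, -0.86]), np.float64(0.0003)), (array([-0.04,  0.77, -0.68,  1.71,  0.6 ,  0.88, -0.97]), np.float64(0.0003))]
50 [(array([-0.05,  0.6 , -0.65,  1.57,  0.39,  1.11, -1.49]), np.float64(0.0003)), (array([-0.12,  0.73, -0.53,  1.71,  0.48,  0.83, -1.55]), np.float64(0.0003))]
-10 [(array([-0.17,  0.56, -0.45,  1.57,  0.26,  1.08, -2.42]), np.float64(0.0004)), (array([-0.27,  0.69, -0.28,  1.71,  0.26,  0.78, -2.41]), np.float64(0.0004))]
-50 [(array([-0.91,  0.63,  0.76,  1.57, -0.46,  1.14, -2.48]), np.float64(0.0004)), (array([ 0.22,  1.11, -1.33,  1.7 ,  1.13,  1.3 ,  2.48]), np.float64(0.0007))]
```

Run:
```python
from plan import *
s,p,r=cur()
up=p+[0,0,.09]; plan(p,r,up,r,1)
v=np.array([.56,-.10,.215]); rv=R.from_euler("xyz",[np.pi,0,2.969]); plan(up,r,v,rv,2)
g=np.array([.592,.221,.20]); rg=R.from_euler("xyz",[np.pi,0,2.8]);plan(v,rv,g,rg,4)
```

```text
0 lin [-0.4499 -0.0068 -0.7795] rot [0. 0. 0.]
dist/call 0.09 deg/call 0.0
0 lin [-0.0227  0.637  -0.019 ] rot [-0.002   0.125  -0.0005]
1 lin [-0.018   0.6371 -0.0216] rot [-0.002   0.125  -0.0005]
dist/call 0.06376766257005481 deg/call 14.998357737045966
0 lin [0.059  0.8043 0.0375] rot [ 0.     -0.      0.0202]
1 lin [0.0929 0.8011 0.0375] rot [ 0.     -0.      0.0202]
2 lin [0.1267 0.7965 0.0375] rot [ 0.     -0.      0.0202]
3 lin [0.1602 0.7904 0.0375] rot [ 0.     -0.      0.0202]
dist/call 0.08073490570998396 deg/call 2.420746684427729
```

>>> apply_moves(linear=[[-0.09,0,-0.16],[-0.18,0,-0.31],[-0.27,-0.002,-0.47],[-0.36,-0.004,-0.62],[-0.45,-0.007,-0.78]], delta_rot=[[0,0,0],[0,0.02,0],[0,0.04,0],[0,0.06,0],[0,0.083,0]])

```text
clock: 13.1
position: [0.5369, -0.2365, 0.1897]
tool_rot: [-3.107, 0.391, 2.96]
force: [0.3, -3.5, -5.6]
grip_width: 0.0596
finger_force: 44.6
```

Run:
```python
from plan import *
s,p,r=cur(); print(s["clock"],p,np.round(s["qpos"],2),s["grip_width"])
v=np.array([.56,-.10,.215]); rv=R.from_euler("xyz",[np.pi,0,2.969]); plan(p,r,v,rv,2)
```

```text
13.1 [ 0.53694938 -0.23654688  0.18969811] [ 1.06  0.41 -0.92  2.05  0.69  0.53  1.08] 0.05964293451875582
0 lin [-0.0392  0.6878 -0.1444] rot [-0.0085  0.0934 -0.0037]
1 lin [-0.0169  0.6901 -0.1376] rot [-0.0085  0.0934 -0.0037]
dist/call 0.07038566266603073 deg/call 11.261903418987968
```

>>> apply_moves(linear=[[-0.008,0.13,-0.04],[-0.016,0.27,-0.08],[-0.024,0.41,-0.1],[-0.03,0.55,-0.13],[-0.039,0.688,-0.15]], delta_rot=[[-0.002,0.019,-0.001],[-0.003,0.037,-0.002],[-0.005,0.056,-0.003],[-0.007,0.075,-0.003],[-0.009,0.093,-0.004]])

```text
clock: 13.52
position: [0.5502, -0.1689, 0.2038]
tool_rot: [-3.124, 0.2, 2.962]
force: [0.2, -0.9, -4.0]
grip_width: 0.0601
finger_force: 44.6
```

>>> apply_moves(linear=[[-0.004,0.14,-0.03],[-0.008,0.28,-0.06],[-0.01,0.41,-0.08],[-0.014,0.55,-0.11],[-0.017,0.69,-0.138]], delta_rot=[[-0.002,0.019,-0.001],[-0.003,0.037,-0.002],[-0.005,0.056,-0.003],[-0.007,0.075,-0.003],[-0.009,0.093,-0.004]])

```text
clock: 13.93
position: [0.5618, -0.1005, 0.2163]
tool_rot: [3.141, 0.005, 2.969]
force: [0.6, -0.1, -4.8]
grip_width: 0.0599
finger_force: 44.6
```

Run:
```python
from plan import *
s,p,r=cur(); print(s["clock"],p,s["tool_rot"],np.round(s["qpos"],2),s["grip_width"])
g=np.array([.592,.221,.20]); rg=R.from_euler("xyz",[np.pi,0,2.8]);plan(p,r,g,rg,4)
```

```text
13.9333 [ 0.5618098  -0.10049958  0.21627339] [3.14128721 0.00494853 2.96928661] [ 0.73  0.56 -0.96  1.69  0.5   1.15  1.03] 0.059906079629481156
0 lin [0.0636 0.8048 0.0406] rot [0.0001 0.0006 0.0202]
1 lin [0.0976 0.8014 0.0406] rot [0.0001 0.0006 0.0202]
2 lin [0.1314 0.7965 0.0406] rot [0.0001 0.0006 0.0202]
3 lin [0.1649 0.7903 0.0406] rot [0.0001 0.0006 0.0202]
dist/call 0.08083094023734212 deg/call 2.4259000704669083
```

>>> apply_moves(linear=[[0.013,0.16,0],[0.025,0.32,0],[0.038,0.48,0],[0.05,0.64,0],[0.064,0.805,0]], delta_rot=[[0,0,0.004],[0,0,0.008],[0,0,0.012],[0,0,0.016],[0,0.001,0.02]])

```text
clock: 14.35
position: [0.5692, -0.0201, 0.216]
tool_rot: [3.141, 0.005, 2.927]
force: [0.6, 0.3, -3.1]
grip_width: 0.0595
finger_force: 44.6
```

>>> apply_moves(linear=[[0.02,0.16,0],[0.04,0.32,0],[0.06,0.48,0],[0.08,0.64,0],[0.098,0.8,0]], delta_rot=[[0,0,0.004],[0,0,0.008],[0,0,0.012],[0,0,0.016],[0,0.001,0.02]])

```text
clock: 14.77
position: [0.5766, 0.0602, 0.216]
tool_rot: [3.141, 0.003, 2.885]
force: [0.3, -0.1, -4.2]
grip_width: 0.0601
finger_force: 44.6
```

>>> apply_moves(linear=[[0.026,0.16,0],[0.052,0.32,0],[0.08,0.48,0],[0.105,0.64,0],[0.131,0.8,0]], delta_rot=[[0,0,0.004],[0,0,0.008],[0,0,0.012],[0,0,0.016],[0,0.001,0.02]])

```text
clock: 15.18
position: [0.5842, 0.1408, 0.2159]
tool_rot: [3.141, 0.001, 2.843]
force: [-0.1, -0.5, -4.2]
grip_width: 0.0597
finger_force: 44.6
```

Run:
```python
from plan import *
s,p,r=cur(); print(s["clock"],p,s["tool_rot"],np.round(s["qpos"],2),s["grip_width"])
g=np.array([.592,.221,.15]); rg=R.from_euler("xyz",[np.pi,0,2.8]);plan(p,r,g,rg,1)
```

```text
15.1833 [0.58422895 0.14084683 0.21591704] [3.14135851e+00 5.75930949e-04 2.84331818e+00] [ 0.27  0.6  -0.92  1.61  0.51  1.19  0.51] 0.059656876659238675
0 lin [0.1616 0.7888 0.6593] rot [0.0001 0.0003 0.0207]
dist/call 0.10406717135551169 deg/call 2.4822081884643175
```

Over to the pan, then I'll measure the spool's bottom and tilt by depth before lowering.

>>> apply_moves(linear=[[0.032,0.16,0.13],[0.064,0.32,0.26],[0.1,0.48,0.4],[0.13,0.64,0.53],[0.162,0.789,0.66]], delta_rot=[[0,0,0.004],[0,0,0.008],[0,0,0.012],[0,0,0.016],[0,0,0.021]])

```text
clock: 15.6
position: [0.5921, 0.2211, 0.1492]
tool_rot: [3.141, 0.0, 2.799]
force: [-0.3, -0.3, -3.6]
grip_width: 0.0594
finger_force: 44.6
```

```bash
cat > spool.py <<'E'
from plan import *
s,p,r=cur(); print(s["clock"],p,s["tool_rot"],np.round(s["force"],1))
I,d=optics.grab_frame("scene"); P=cloud("scene",d); hsv=cv2.cvtColor(I,cv2.COLOR_RGB2HSV)
m=(hsv[...,0]<18)&(hsv[...,1]>110)&(d>0)&(np.linalg.norm(P[...,:2]-p[:2],axis=2)<.06)&(P[...,2]>.045)
w=P[m]; print("copper",len(w),"z",np.percentile(w[:,2],[1,50,99]))
f=least=None
from scipy.optimize import least_squares
def res(q):
    ax=np.array([q[2],q[3],1]);ax/=np.linalg.norm(ax);v=w-[q[0],q[1],w[:,2].mean()];return np.linalg.norm(np.cross(v,ax),axis=1)-.0295
q=least_squares(res,[p[0],p[1],0,0],loss="soft_l1",f_scale=.001).x; print("axis xy,tilt",np.round(q,4))
E
python3 spool.py
```

```text
15.6 [0.59206547 0.22105671 0.14915974] [3.14139680e+00 4.11213174e-04 2.79932176e+00] [-0.3 -0.3 -3.6]
copper 741 z [0.19086787 0.21162193 0.47349885]
axis xy,tilt [0.5906 0.2259 0.0114 0.0887]
```

```bash
sed -i 's/(P\[...,2\]>.045)$/(P[...,2]>.045)\&(P[...,2]<p[2]+.09)/' spool.py; sed -i 's/^I,d=/for n in ("scene","top"):\n  I,d=/; ' spool.py; sed -i 's/"scene"); P=cloud("scene",d)/n); P=cloud(n,d)/' spool.py
python3 - <<'E'
t=open("spool.py").read().split("\n")
i=[k for k,l in enumerate(t) if l.startswith("for n")][0]
t=t[:i+1]+["  "+l.strip() if k==0 else "  "+l for k,l in enumerate(t[i+1:])]
open("spool.py","w").write("\n".join(t))
E
python3 spool.py
```

```text
15.65 [0.59068954 0.22396255 0.14693246] [ 3.14112245e+00 -2.19619070e-03  2.80127029e+00] [-5.6  2.3 -7. ]
copper 578 z [0.18810113 0.20506829 0.22604266]
axis xy,tilt [ 0.589   0.226  -0.0072 -0.0615]Traceback (most recent call last):
  File "spool.py", line 6, in <module>
    w=P[m]; print("copper",len(w),"z",np.percentile(w[:,2],[1,50,99]))
                                      ~~~~~~~~~~~~~^^^^^^^^^^^^^^^^^^
    return _quantile_unchecked(
        a, q, axis, out, overwrite_input, method, keepdims, weights)
    return _ureduce(a,
                    func=_quantile_ureduce_func,
    ...<5 lines>...
                    overwrite_input=overwrite_input,
                    method=method)
    r = func(a, **kwargs)
    result = _quantile(arr,
                       quantiles=q,
    ...<2 lines>...
                       out=out,
                       weights=wgt)
    slices_having_nans = np.isnan(arr[-1, ...])
                                  ~~~^^^^^^^^^
IndexError: index -1 is out of bounds for axis 0 with size 0
```

```bash
sed -i 's/("scene","top")/("scene",)/' spool.py; for i in 1 2; do python3 spool.py; done
python3 - <<'E'
from plan import *
s,p,r=cur(); print(s["clock"],p,s["grip_width"],s["finger_force"],np.round(s["qd"],3),np.round(s["qpos"],3),np.round(s["joint_efforts"],1),s["moment"])
E
```

```text
15.75 [0.59135737 0.22126606 0.14899927] [-3.14131873e+00 -8.50245842e-04  2.80162367e+00] [ 0.7 -0.7 -3.4]
copper 586 z [0.19077876 0.20731234 0.23510117]
axis xy,tilt [ 0.5896  0.2235 -0.0096 -0.0943]
15.8 [0.5919935  0.2203963  0.14972964] [-3.14152763e+00  3.74944409e-04  2.80051300e+00] [ 0.6  0.3 -4.7]
copper 586 z [0.19130105 0.20786755 0.23526798]
axis xy,tilt [ 0.5902  0.2225 -0.0095 -0.0723]
15.85 [0.59241102 0.21985542 0.15013617] 0.06018159007325279 45.10993888821304 [ 0.012 -0.012  0.002 -0.004  0.004 -0.001 -0.002] [ 0.087  0.709 -0.853  1.593  0.58   1.109  0.317] [ -2.  -97.5 -20.  -33.3  -0.1  -0.1  -0.1] [ 0.00035592 -0.04179585 -0.01118521]
```

>>> apply_moves(linear=[[0,0,0.18],[0,0,0.36],[0,0,0.54],[0,0,0.72],[0,0,0.9]], delta_rot=[[0,0,0],[0,0,0],[0,0,0],[0,0,0],[0,0,0]])

```text
clock: 16.27
position: [0.5931, 0.2192, 0.0599]
tool_rot: [3.141, 0.002, 2.798]
force: [-0.5, -0.4, -4.2]
grip_width: 0.0601
finger_force: 45.1
```

>>> apply_moves(linear=[[0,0,0.08],[0,0,0.16],[0,0,0.24],[0,0,0.3],[0,0,0.34]], delta_rot=[[0,0,0],[0,0,0],[0,0,0],[0,0,0],[0,0,0]])

```text
clock: 16.68
position: [0.5928, 0.2202, 0.0257]
tool_rot: [3.141, 0.002, 2.799]
force: [-0.1, -0.3, -4.3]
grip_width: 0.0597
finger_force: 45.1
```

```bash
python3 spool.py
```

```text
16.6833 [0.59278745 0.22022385 0.02572765] [3.14109146e+00 1.64181447e-03 2.79942533e+00] [-0.1 -0.3 -4.3]
copper 296 z [0.06886153 0.0840158  0.10104632]
axis xy,tilt [ 0.5908  0.2226 -0.0091 -0.0341]
```

>>> apply_moves(linear=[[0,0,0.02],[0,0,0.035],[0,0,0.05],[0,0,0.06],[0,0,0.07]], delta_rot=[[0,0,0],[0,0,0],[0,0,0],[0,0,0],[0,0,0]])

```text
clock: 17.15
position: [0.5927, 0.2204, 0.019]
tool_rot: [3.141, 0.002, 2.8]
force: [-1.2, -0.4, -4.4]
grip_width: 0.0596
finger_force: 45.1
```

>>> apply_moves(linear=[[0,0,0.006],[0,0,0.012],[0,0,0.018],[0,0,0.024],[0,0,0.03]], delta_rot=[[0,0,0],[0,0,0],[0,0,0],[0,0,0],[0,0,0]])

```text
clock: 17.57
position: [0.5927, 0.2203, 0.0159]
tool_rot: [3.141, 0.001, 2.8]
force: [0.5, 0.4, -3.8]
grip_width: 0.0594
finger_force: 45.1
```

>>> apply_moves(linear=[[0,0,0.004],[0,0,0.008],[0,0,0.012],[0,0,0.016],[0,0,0.02]], delta_rot=[[0,0,0],[0,0,0],[0,0,0],[0,0,0],[0,0,0]])

```text
clock: 17.98
position: [0.5928, 0.2204, 0.0155]
tool_rot: [3.142, 0.002, 2.8]
force: [-11.7, -7.2, 30.9]
grip_width: 0.0599
finger_force: 47.6
```

>>> apply_moves(linear=[[0,0,0.003],[0,0,0.006],[0,0,0.009],[0,0,0.012],[0,0,0.015]], delta_rot=[[0,0,0],[0,0,0],[0,0,0],[0,0,0],[0,0,0]])

```text
clock: 18.4
position: [0.5928, 0.2203, 0.0154]
tool_rot: [-3.141, 0.003, 2.799]
force: [-19.3, -13.3, 53.9]
grip_width: 0.0599
finger_force: 49.4
```

>>> apply_moves(linear=[[0,0,-0.015],[0,0,-0.022],[0,0,-0.026],[0,0,-0.026],[0,0,-0.026]], delta_rot=[[0,0,0],[0,0,0],[0,0,0],[0,0,0],[0,0,0]])

```text
clock: 18.82
position: [0.5928, 0.2204, 0.0156]
tool_rot: [3.141, 0.002, 2.8]
force: [-4.6, -2.5, 11.0]
grip_width: 0.0597
finger_force: 46.2
```

>>> apply_moves(linear=[[0,0,-0.004],[0,0,-0.004],[0,0,-0.004],[0,0,-0.004],[0,0,-0.004]], delta_rot=[[0,0,0],[0,0,0],[0,0,0],[0,0,0],[0,0,0]], force=20)

```text
clock: 19.23
position: [0.5928, 0.2204, 0.0156]
tool_rot: [3.141, 0.002, 2.8]
force: [-3.3, -1.6, 6.1]
grip_width: 0.06
finger_force: 45.8
```

>>> apply_moves(linear=[[0,0,0],[0,0,0],[0,0,0],[0,0,0],[0,0,0]], delta_rot=[[0,0,0],[0,0,0],[0,0,0],[0,0,0],[0,0,0]], gripper=1)

```text
clock: 19.65
position: [0.5927, 0.2204, 0.0154]
tool_rot: [3.141, 0.001, 2.8]
force: [-1.0, 1.7, 0.4]
grip_width: 0.0854
finger_force: 0.0
```

```bash
python3 spool.py
```

```text
19.65 [0.59265256 0.22042547 0.01535079] [3.14109204e+00 1.39207004e-03 2.79973255e+00] [-1.   1.7  0.4]
copper 338 z [0.05728558 0.07326932 0.09163353]
axis xy,tilt [ 0.5907  0.2227 -0.0109 -0.0239]
```

Released with no force left on the tool. Retreating straight up, then checking.

>>> apply_moves(linear=[[0,0,-0.1],[0,0,-0.3],[0,0,-0.5],[0,0,-0.7],[0,0,-0.9]], delta_rot=[[0,0,0],[0,0,0],[0,0,0],[0,0,0],[0,0,0]])

```text
clock: 20.12
position: [0.5924, 0.2205, 0.1072]
tool_rot: [3.141, 0.002, 2.8]
force: [-0.2, -0.4, -0.5]
grip_width: 0.0853
finger_force: 0.0
```

>>> apply_moves(linear=[[0,0,-0.2],[0,0,-0.4],[0,0,-0.6],[0,0,-0.8],[0,0,-0.9]], delta_rot=[[0,0,0],[0,0,0],[0,0,0],[0,0,0],[0,0,0]])

```text
clock: 20.53
position: [0.5928, 0.221, 0.1985]
tool_rot: [3.139, 0.003, 2.8]
force: [-0.3, 0.1, -0.8]
grip_width: 0.0854
finger_force: 0.0
```

```bash
python3 spool.py
python3 - <<'E'
from plan import *
s,p,r=cur()
I,d=optics.grab_frame("scene");P=cloud("scene",d)[d>0]
w=P[(np.hypot(P[:,0]-.59,P[:,1]-.2225)<.034)&(P[:,2]>.09)&(P[:,2]<.104)]
c=np.c_[w[:,:2],np.ones(len(w))];k=np.linalg.lstsq(c,w[:,2],rcond=None)[0]
print("top face n",len(w),"median z",np.median(w[:,2]),"slope",k[:2],"extent",w.min(0),w.max(0))
E
```

```text
20.5333 [0.59281831 0.22097356 0.19850173] [3.1392783  0.00338543 2.79990622] [-0.3  0.1 -0.8]
copper 397 z [0.05898423 0.07690094 0.27796329]
axis xy,tilt [ 0.5904  0.221  -0.0151 -0.0706]
top face n 975 median z 0.09631036951214626 slope [-0.01148636 -0.00036584] extent [0.5617929  0.1937088  0.09019593] [0.62100348 0.25226642 0.09938115]
```

```bash
python3 -c "
from workcell import workorder
print(workorder.job_done())"
```

```text
the job is handed in; nothing more can be done
None
```

The narrow spool stands released on the scale's pan, upright and slotted end up, within about 2 mm of the pan's centre by the last depth reading; the job was handed in at about 20.6 s, and no verdict came back. The set-down was harder than intended: the wrist read 54 N, which puts about 58 N on the scale against the 60 N limit.

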